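Pile up a case on its flask lid, widest piece first

ROBOT

A 6-joint arm with a two-finger parallel gripper is mounted at the origin on a cart in front of the work surface, level with it; the furniture and walls round the work are solid. World frame = base frame: x ahead of the robot, y to its left, z up, the work surface at z = 0. Lengths are in mm, angles in rad, forces in N, time in s.
With the tool pointing down it reaches from about 350 to 875 mm from the base axis. Payload 4.2 kg.
Tool frame: the origin (TCP) lies midway between the tips of the shut fingers; the grasp point (between the pads) lies 19 mm behind it (arm.grip_point_offset is the z of the grasp point in the tool frame, in mm); z points along the fingers, x is the direction in which the jaws open and shut, and the axes are right-handed (so a half turn about z gives the same grasp; the last joint's range is limited). The gripper opens to 85 mm and grips with 20 to 120 N. Pads are 22 mm wide; open, the fingers measure 114 mm over their backs; the gripper's body (76 mm by 85 mm) begins 54 mm behind the grasp point. The pads swing forward as they close: fully open they stand 13 mm farther back than shut.
Start: joints at [1.574, 0.385, 0.008, 0, -1.194, -0.259], TCP at [158.105, 604.65, 231.312] pointing down, gripper open.
Joint ranges: [-3.14, 3.14], [-1.21, 2.06], [-1.07, 1.41], [-3.16, 2.05], [-2.99, -0.16], [-3.1, 3.1]. Speed limits (rad/s): [2.79, 2.79, 3.14, 3.14, 3.14, 3.14].

INTERFACE

Orientations are given as a unit quaternion [x, y, z, w].
In Python, from bench import arm gives the robot as it stands.
- The arm moves only by the shell command python3 -m jog 'ROWS'. ROWS is JSON, a list of rows, each an object of numbers: "hand": the finger opening in mm, from 0 to 85.4; "dx", "dy", "dz": the shift along the tool's x, y, z in mm; "rx", "ry", "rz": the turn, a rotation vector about the tool's x, y, z in rad. A call has 1 to 5 rows; each row shifts and turns the commanded pose from where the row before left it, along the tool's axes as they then stand; what a row does not reach is not made up. A row lasts 1/12 s, in which the tool goes at most 41.7 mm and 7.16 degrees, less where a joint would pass 70% of its speed; a pose out of reach is approached as far as the arm can. A call with a gripper value outside its range is refused whole. The fingers move at their own pace and stop on an object; the grip force is fixed at half the most. Time passes only in rows, so rows that do not move let the fingers close. It gives the time, the measured TCP pose, the force and the opening at its end, in the units of the state.
- arm.read_state(): the state, without advancing time (a new reading comes with each control period).
- arm.get_image(name): name is "scene" or "top"; returns a dict with "img" (400x640x3 uint8, red, green, blue), "depth" (400x640 float32, mm along the optical axis (not along the pixel's ray), 0 where there is no reading), "intrinsics" (3x3 intrinsics, pixels), "R" (3x3) and "t" (3): a world point X has camera coordinates R X + t. Camera axes: x right, y down, z forward; pixel columns grow to the right and rows downward; lengths in mm; the calibration is good to about 2 mm. A picture is of the moment at which its call begins.
- arm.job_done(): hands the job in, once; it reports no verdict.
The state is a dict: "clock": time; "joints": joint angles; "joint_vel": joint speeds; "joint_efforts": joint torques, N m; "position": TCP position; "ee_rot": TCP orientation; "contact_force": force on the tool from outside, world axes, zero at the start; "wrist_torque": the same for the moment, N m; "gripper_width": finger opening in mm.
Only numpy, scipy, OpenCV 4.12 (cv2) and the standard library are available. Lean on these libraries where they do the work, as an engineer would, in place of code of your own. Each camera call takes 0.05 s, during which the arm holds its last target.

TASK

Pile this case up on the grey flask lid where it stands: the blue tooth box, the small tin and the plaster cast on its black base, one on another, widest at the bottom and narrowest on top, each centred on the piece below, with the long sides of lid, box and tin lined up. The cast now lies teeth down on the tin; it must finish the right way up, teeth upward. Leave the other things on the bench alone.

Things in the scene. Friction and masses are not known exactly. Their poses are not given: they have to be found in the camera images.
- flask_top (a point): Solid grey metal flask lid, a loose block 122 (x) x 146 (y) x 34 mm (z) weighing 0.9 kg, lying flat on the bench; too wide to grip, it is the foot of the pile. This point is the centre of its flat top face, 34 mm above the bench; z up, y along its long side. The bench straight ahead of the robot is bare out to x = 0.48 m.
- box_centre (a point): Flat blue tooth box, pale label on its cover, dark seam round it, closed and rigid, 112 (x, long) x 66 (y) x 22 mm (z), about 160 g. This point is its centre, half-way up. It can be gripped from above across its 66 mm width.
- tin_centre (a point): Small closed silvery metal tin with rounded corners, rigid, 78 (x, long) x 60 (y) x 20 mm (z), about 120 g. This point is its centre, half-way up. It can be gripped from above across its 60 mm width.
- cast_base (a point): White plaster tooth arch fixed on a black plastic block, one rigid piece of 170 g. The block, 58 (x) x 68 (y) x 20 mm (z), has flat upright sides; this point is its centre. z points from its flat underside to the teeth, x from the flat heel to the arch's front. At the start it rests on its teeth on the tin, underside up, front to the right (-y) within 30 degrees. Grip the block across y.
- pen: Bystander, to be left alone: marker pen, white with a red cap, lying, 17 x 135 x 16 mm. Origin at the centre of its underside.
- dropper: Bystander, to be left alone: small brown bottle with a black cap, 40 x 40 x 62 mm. Origin at the centre of its underside.
- small_pot: Bystander, to be left alone: small jar with a red lid, 41 x 41 x 44 mm. Origin at the centre of its underside.
- wax_red: Bystander, to be left alone: stick of red casting wax, 43 x 83 x 9 mm over its slant. Origin at the centre of its underside.
- other_cast: Bystander, to be left alone: second plaster cast, 66 x 68 x 29 mm, standing teeth up at the back, not part of the case. Origin at the centre of its underside.
- bur_tin: The same tin as above; origin at the centre of its underside.
- tooth_box: The same box as above; origin at the centre of its underside.
- cast: The same cast and block; origin at the centre of the block's flat underside. The plaster stands 29 mm on the block (49 mm in all), nowhere sticks out beyond its sides, and is flush with it at the heel, so that the piece can also stand steadily on its heel face (29 mm behind the block's centre).
Mind the look-alikes: they are no part of the job. Leave any green look-alike of the tooth_box alone. What is shaped like the bur_tin but orange is not meant.

How it is judged (in metres and radians):
At the end, for the whole second after the job is handed in: Flat on one another: box on the flask lid (centres within 20 mm), tin on the box and cast, teeth up and level within 6 degrees, on the tin (centres within 15 mm); long sides of lid, box and tin within 15 degrees of each other; lid within 30 mm of its start; all at rest (horizontal distance between box_centre and flask_top below 0.02 m and z of box_centre in the frame of flask_top between 0.007 and 0.015 m and angle between the x axis of box_centre and the y axis of flask_top, either way round below 0.26 rad and horizontal distance between tin_centre and box_centre below 0.015 m and z of tin_centre in the frame of box_centre between 0.017 and 0.025 m and angle between the x axis of tin_centre and the x axis of box_centre, either way round below 0.26 rad and horizontal distance between cast_base and tin_centre below 0.015 m and z of cast_base in the frame of tin_centre between 0.016 and 0.024 m and angle between cast_base's own z axis and vertical below 0.1 rad and distance of flask_top from where it was at the start of the episode below 0.03 m and linear speed of each of cast, bur_tin, tooth_box below 0.02 m/s); the robot touches nothing.
It fails at once if a bystander (pen, brown bottle, red-lidded jar, wax stick, second cast) is moved by more than 30 mm (distance of any of pen, dropper, small_pot, wax_red, other_cast from where it was at the start of the episode above 0.03 m).
It also fails if it takes over 72 s, if anything falls off the work surface, if the arm or the gripper's body presses on something with over 40 N, if the wrist force passes 120 N, or if a joint passes its speed limit or range.

## Working session

There is one attempt and no reset: what is moved stays moved. The work goes in short steps, Python scripts to look and compute and a shell command to move; the robot and the scene stay as the last step left them, time stands still between calls to the robot, and variables do not carry over. Pictures are saved under pics/ and viewed, and the job is handed in when it is done.

```bash
mkdir -p pics; ls
python3 - <<'E'
from bench import arm
import cv2,numpy as np
print(arm.read_state())
for n in("scene","top"):
    d=arm.get_image(n); cv2.imwrite(f"pics/{n}0.png",d["img"][:,:,::-1]); np.savez(f"pics/{n}0.npz",**d)
    print(n,d["intrinsics"],d["R"],d["t"], -np.array(d["R"]).T@d["t"])
E
```

```text
pics
{'clock': 0.0, 'joints': array([ 1.57359355e+00,  3.85557121e-01,  6.59223893e-03, -5.20790485e-04,
       -1.19399358e+00, -2.58622729e-01]), 'joint_vel': array([ 8.92860289e-04, -1.73228321e-04, -1.38226709e-03,  1.40602428e-03,
       -5.94014572e-05,  6.30267812e-04]), 'joint_efforts': array([ 3.04202758e-04, -3.92290306e+01,  1.88391727e+01,  4.18626890e+00,
       -4.68288417e-03,  3.70310396e-07]), 'position': array([157.96667041, 604.08727211, 230.20486792]), 'ee_rot': array([-6.11051985e-01,  7.91589694e-01, -7.10174400e-04, -8.50258701e-04]), 'contact_force': array([ 0.36299744,  0.05065415, -0.33712703]), 'wrist_torque': array([0.00057204, 0.01349043, 0.01794358]), 'gripper_width': 85.45402231222015}
scene [[510.39611018   0.         325.00024173]
 [  0.         510.39611018 206.25705655]
 [  0.           0.           1.        ]] [[ 0.73268459 -0.68056705  0.00133338]
 [-0.49114756 -0.53011364 -0.69119723]
 [ 0.4711129   0.50577467 -0.72266494]] [-421.12977919  345.3663918   873.50365755] [  66.66231981 -545.31964445  870.52828545]
top [[446.75319165   0.         326.13974569]
 [  0.         446.75319165 203.50648365]
 [  0.           0.           1.        ]] [[-0.02731478 -0.9996185  -0.00409389]
 [-0.99852382  0.02747675 -0.04685305]
 [ 0.04694766  0.00280807 -0.9988934 ]] [  51.09296688  577.88623676 1275.97466766] [ 518.52473643   31.61201365 1301.84758122]
```

View pics/scene0.png

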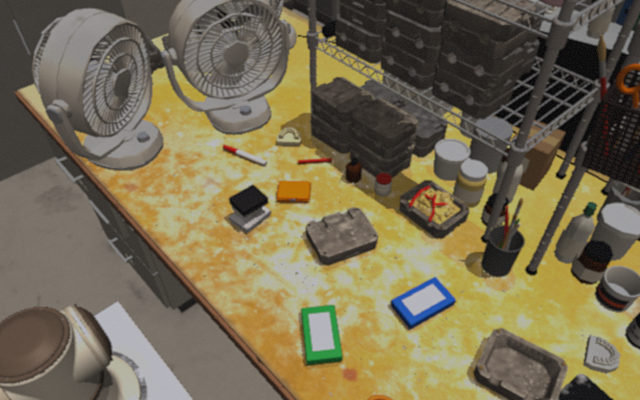

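View pics/top0.png

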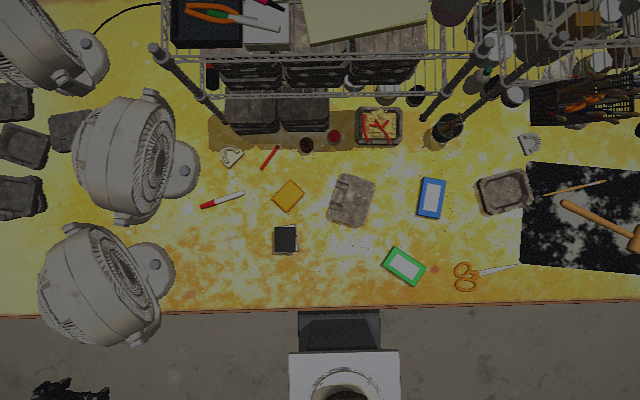

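```bash
cat > h.py <<'E'
import numpy as np,cv2
def load(p): 
    d=np.load(p); return {k:d[k] for k in d.files}
def pts(d):
    K=d["intrinsics"];h,w=d["depth"].shape;v,u=np.mgrid[:h,:w];z=d["depth"].astype(float)
    c=np.stack([(u-K[0,2])/K[0,0]*z,(v-K[1,2])/K[1,1]*z,z],-1)
    P=(c-d["t"])@d["R"]; P[z<=0]=np.nan; return P
def ray(d,u,v,Z):
    K=d["intrinsics"]; r=np.array([(u-K[0,2])/K[0,0],(v-K[1,2])/K[1,1],1])@d["R"]; C=-d["R"].T@d["t"]
    return C+r*(Z-C[2])/r[2]
def proj(d,X):
    c=d["R"]@np.asarray(X,float)+d["t"]; p=d["intrinsics"]@(c/c[2]); return p[:2]
E
python3 - <<'E'
from h import *
for n in("top","scene"):
    d=load(f"pics/{n}0.npz"); P=pts(d)
    uv=dict(top=dict(lid=(351,200),blue=(431,197),green=(404,266),cast=(286,240),orange=(288,195),oc=(232,157),bench=(330,270),pen=(222,199),fanR=(155,265),fanlow=(90,280),fanb=(185,170),tray=(503,190),shelf=(330,95)),scene=dict(lid=(342,235),blue=(425,300),cast=(248,199),tin=(250,217)))[n]
    for k,(u,v) in uv.items(): print(n,k,np.round(P[v,u]))
    cv2.imwrite(f"pics/{n}0c.png",cv2.resize(d["img"][150:300,190:510] if n=="top" else d["img"][150:360,190:510],None,fx=2.5,fy=2.5,interpolation=2)[:,:,::-1])
E
```

```text
top lid [586. -36.  28.]
top blue [ 589. -265.   25.]
top green [ 394. -182.   20.]
top cast [479. 148.  70.]
top orange [606. 144.  22.]
top oc [722. 305.  13.]
top bench [387.  29.   1.]
top pen [600. 335.  17.]
top fanR [420. 513.  61.]
top fanlow [416. 535. 359.]
top fanb [681. 426.  65.]
top tray [ 605. -480.    2.]
top shelf [830.  18. 238.]
scene lid [582. -46.  31.]
scene blue [ 590. -271.   22.]
scene cast [481. 149.  67.]
scene tin [466. 127.  37.]
```

View pics/top0c.png

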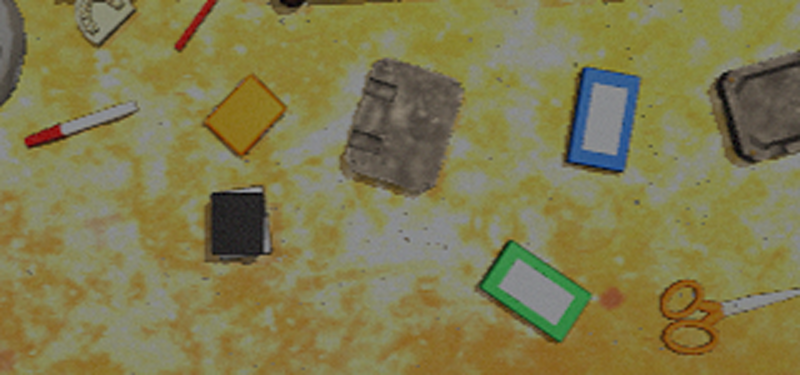

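View pics/scene0c.png

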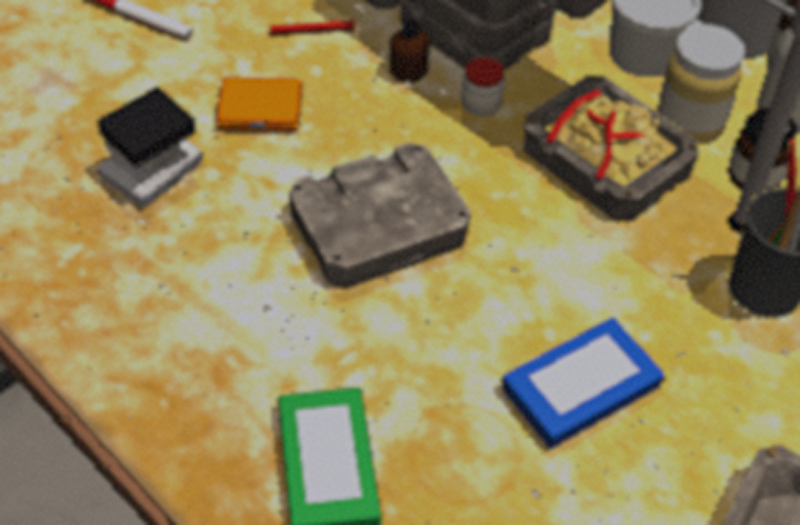

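```bash
cat >> h.py <<'E'
def rect(d,mask,Z,roi):
    """minAreaRect in world plane Z of largest blob of mask in roi(u0,v0,u1,v1)"""
    m=np.zeros(mask.shape,np.uint8);u0,v0,u1,v1=roi;m[v0:v1,u0:u1]=mask[v0:v1,u0:u1]
    m=cv2.morphologyEx(m,cv2.MORPH_CLOSE,np.ones((5,5)));m=cv2.morphologyEx(m,cv2.MORPH_OPEN,np.ones((3,3)))
    cs,_=cv2.findContours(m,cv2.RETR_EXTERNAL,cv2.CHAIN_APPROX_NONE);c=max(cs,key=cv2.contourArea)
    W=np.array([ray(d,*p[0],Z)[:2] for p in c],np.float32)
    r=cv2.minAreaRect(W);(cx,cy),(w,h),a=r
    if w<h: w,h,a=h,w,a+90
    return np.round([cx,cy,w,h,(a+90)%180-90],1),c   # angle of long side vs +x deg
def hsv(d): return cv2.cvtColor(d["img"],cv2.COLOR_RGB2HSV)
def bluemask(d): 
    H=hsv(d);return ((H[...,0]>95)&(H[...,0]<125)&(H[...,1]>110)).astype(np.uint8)
def darkmask(d,t=60): return (d["img"].max(-1)<t).astype(np.uint8)
def greymask(d): 
    H=hsv(d);return ((H[...,1]<60)).astype(np.uint8)
E
python3 - <<'E'
from h import *
d=load("pics/top0.npz");s=load("pics/scene0.npz")
print(hsv(d)[197,431],hsv(d)[190,420],d["img"][240,286],d["img"][200,351],d["img"][270,330])
print("blue top",rect(d,bluemask(d),22,(400,160,470,230))[0])
print("blue scene",rect(s,bluemask(s),22,(370,260,480,340))[0])
print("cast top",rect(d,darkmask(d),69,(260,215,310,262))[0])
print("cast scene",rect(s,darkmask(s,45),69,(215,170,290,230))[0])
print("lid top",rect(d,greymask(d),34,(315,165,390,240))[0])
P=pts(d)
for nm,dd in(("top",d),("scene",s)):
  P=pts(dd)
  for k,lo,hi,x0,x1,y0,y1 in(("cast",58,80,420,540,80,220),("lid",20,45,480,690,-130,70),("tin",8,35,420,540,80,220)):
    m=(P[...,2]>lo)&(P[...,2]<hi)&(P[...,0]>x0)&(P[...,0]<x1)&(P[...,1]>y0)&(P[...,1]<y1)
    Q=P[m]; 
    if len(Q)>10: r=cv2.minAreaRect(Q[:,:2].astype(np.float32)); print(nm,k,len(Q),r,np.median(Q[:,2]))
E
```

```text
[105   7 139] [ 23 154  53] [33 24 29] [114 102  90] [139 115  57]
blue top [ 588.3 -265.3  111.2   66.6  -11.9]
blue scene [ 584.6 -269.4  115.    68.   -12.1]
cast top [479.1 151.1  71.5  55.2  -1.4]
cast scene [ 4.776e+02  1.433e+02  6.990e+01  6.540e+01 -3.000e-01]
lid top [581.1 -26.7 210.6 186.8  -1.5]
top cast 524 ((481.584716796875, 151.33309936523438), (55.985809326171875, 66.51587677001953), 88.55409240722656) 67.62243853679709
top lid 1765 ((587.9951171875, -37.50536346435547), (107.9083480834961, 135.96136474609375), 71.13363647460938) 33.03560974571187
top tin 96 ((483.10137939453125, 134.37982177734375), (78.87882232666016, 97.01465606689453), 7.272631645202637) 16.706032917336262
scene cast 664 ((483.48773193359375, 151.6040802001953), (60.242889404296875, 68.57230377197266), 88.16358947753906) 66.78992583687938
scene lid 2475 ((589.2322998046875, -37.775367736816406), (112.1795654296875, 137.38592529296875), 71.30137634277344) 32.293529903935244
scene tin 458 ((474.2903137207031, 139.548583984375), (64.91679382324219, 96.37451934814453), 57.80418014526367) 17.34378545108399
```

Run:
```python
from h import *
for n in("top","scene"):
    d=load(f"pics/{n}0.npz");P=pts(d)
    m=(P[...,2]>60)&(P[...,0]>60)&(P[...,0]<700)&(P[...,1]>-600)&(P[...,1]<900)
    Q=P[m]
    for y in range(-600,900,50):
        q=Q[(Q[:,1]>=y)&(Q[:,1]<y+50)]
        if len(q)>5: print(n,y,len(q),"x",np.round(np.percentile(q[:,0],[1,99])),"z",np.round(np.percentile(q[:,2],[1,99])))
```

```text
top -550 22 x [688. 698.] z [505. 550.]
top -500 206 x [673. 700.] z [499. 571.]
top -450 106 x [673. 695.] z [500. 574.]
top -400 133 x [678. 700.] z [450. 578.]
top -100 7 x [79. 80.] z [141. 163.]
top -50 148 x [80. 93.] z [132. 189.]
top 0 129 x [78. 93.] z [131. 188.]
top 100 248 x [448. 514.] z [62. 73.]
top 150 274 x [449. 515.] z [62. 73.]
top 400 1070 x [627. 699.] z [ 63. 361.]
top 450 4726 x [253. 697.] z [ 83. 366.]
top 500 5522 x [153. 693.] z [ 63. 366.]
top 550 4012 x [156. 693.] z [ 63. 401.]
top 600 2271 x [167. 670.] z [ 70. 400.]
top 650 641 x [170. 533.] z [230. 347.]
top 800 59 x [599. 666.] z [60. 73.]
top 850 244 x [565. 674.] z [61. 74.]
scene -450 641 x [688. 700.] z [454. 504.]
scene -400 595 x [678. 700.] z [450. 578.]
scene -100 330 x [60. 82.] z [136. 189.]
scene -50 1028 x [60. 93.] z [ 83. 219.]
scene 0 259 x [61. 92.] z [186. 219.]
scene 100 333 x [449. 517.] z [61. 70.]
scene 150 304 x [450. 517.] z [63. 70.]
scene 400 1344 x [629. 699.] z [ 63. 357.]
scene 450 7215 x [247. 691.] z [ 69. 350.]
scene 500 7199 x [251. 678.] z [ 62. 360.]
scene 550 2833 x [260. 645.] z [ 61. 367.]
scene 600 860 x [281. 687.] z [ 62. 363.]
scene 650 219 x [314. 494.] z [173. 337.]
scene 800 30 x [634. 667.] z [61. 69.]
scene 850 44 x [639. 677.] z [61. 68.]
```

```bash
cat > plan.py <<'E'
import numpy as np,sys
from scipy.spatial.transform import Rotation as R, Slerp
from bench import arm
def down(psi,tilt=0,axis=None):
    a=np.radians(psi);x=np.array([np.cos(a),np.sin(a),0]);z=np.array([0,0,-1.])
    Rm=R.from_matrix(np.stack([x,np.cross(z,x),z],1))
    return Rm*R.from_rotvec([np.radians(tilt),0,0])   # tilt about tool x (jaw axis)
def rows(wps,hand,step=38,ang=6.6):
    """wps: list of (pos TCP, R or None)"""
    s=arm.read_state();p=np.array(s["position"]);q=R.from_quat(s["ee_rot"]);out=[]
    cp,cq=p.copy(),q
    for P,Q in wps:
        Q=Q or q; P=np.array(P,float)
        a=np.degrees((q.inv()*Q).magnitude());n=max(1,int(np.ceil(max(np.linalg.norm(P-p)/step,a/ang))))
        sl=Slerp([0,1],R.concatenate([q,Q]))
        for i in range(1,n+1):
            gp=p+(P-p)*i/n;gq=sl(i/n)
            t=np.round(cq.inv().apply(gp-cp),1);r=np.round((cq.inv()*gq).as_rotvec(),3)
            out.append((t,r));cp=cp+cq.apply(t);cq=cq*R.from_rotvec(r)
        p,q=P,Q
    for i in range(0,len(out),5):
        print("python3 -m jog '["+",".join('{"hand":%g'%hand+"".join(',"%s":%g'%(k,v) for k,v in zip(("dx","dy","dz","rx","ry","rz"),np.r_[t,r]) if v!=0)+"}" for t,r in out[i:i+5])+"]'")
    print("end",np.round(cp,1),len(out))
E
python3 - <<'E'
from plan import *
rows([((158,390,230),None),((290,210,200),None),((420,0,150),down(255)),((588,-266,100),down(258))],85)
E
```

```text
python3 -m jog '[{"hand":85,"dx":34.5,"dy":-9,"dz":0.1},{"hand":85,"dx":34.6,"dy":-9.1,"dz":0.1},{"hand":85,"dx":34.5,"dy":-9,"dz":0.2},{"hand":85,"dx":34.5,"dy":-9.1,"dz":0.1},{"hand":85,"dx":34.6,"dy":-9,"dz":0.1}]'
python3 -m jog '[{"hand":85,"dx":34.5,"dy":-9,"dz":0.1},{"hand":85,"dx":23.4,"dy":-28.9,"dz":5.1},{"hand":85,"dx":23.5,"dy":-28.9,"dz":5},{"hand":85,"dx":23.4,"dy":-28.9,"dz":5.1},{"hand":85,"dx":23.5,"dy":-28.9,"dz":5}]'
python3 -m jog '[{"hand":85,"dx":23.4,"dy":-28.8,"dz":5.1},{"hand":85,"dx":23.4,"dy":-28.9,"dz":5},{"hand":85,"dx":24.3,"dy":-25.6,"dz":7.2,"rz":0.001},{"hand":85,"dx":24.3,"dy":-25.6,"dz":7.2,"ry":-0.001,"rz":0.001},{"hand":85,"dx":24.3,"dy":-25.6,"dz":7.2,"rz":0.001}]'
python3 -m jog '[{"hand":85,"dx":24.2,"dy":-25.6,"dz":7.2},{"hand":85,"dx":24.3,"dy":-25.6,"dz":7.1,"rz":0.001},{"hand":85,"dx":24.2,"dy":-25.7,"dz":7.2,"ry":-0.001,"rz":0.001},{"hand":85,"dx":24.2,"dy":-25.7,"dz":7.2,"rz":0.001},{"hand":85,"dx":23.7,"dy":-25.7,"dz":5.5,"rz":-0.006}]'
python3 -m jog '[{"hand":85,"dx":23.8,"dy":-25.5,"dz":5.6,"rz":-0.006},{"hand":85,"dx":24.1,"dy":-25.4,"dz":5.5,"rz":-0.006},{"hand":85,"dx":24.1,"dy":-25.3,"dz":5.6,"rz":-0.005},{"hand":85,"dx":24.3,"dy":-25.1,"dz":5.5,"rz":-0.006},{"hand":85,"dx":24.5,"dy":-25,"dz":5.6,"rz":-0.006}]'
python3 -m jog '[{"hand":85,"dx":24.6,"dy":-24.8,"dz":5.6,"rz":-0.006},{"hand":85,"dx":24.7,"dy":-24.7,"dz":5.5,"rz":-0.006},{"hand":85,"dx":24.9,"dy":-24.5,"dz":5.6,"rz":-0.006}]'
end [ 588. -266.  100.] 28
```

```bash
python3 -m jog '[{"hand":85,"dx":34.5,"dy":-9},{"hand":85,"dx":34.5,"dy":-9},{"hand":85,"dx":34.5,"dy":-9},{"hand":85,"dx":34.5,"dy":-9},{"hand":85,"dx":34.5,"dy":-9}]'
python3 -m jog '[{"hand":85,"dx":34.5,"dy":-9},{"hand":85,"dx":23.5,"dy":-29,"dz":5},{"hand":85,"dx":23.5,"dy":-29,"dz":5},{"hand":85,"dx":23.5,"dy":-29,"dz":5},{"hand":85,"dx":23.5,"dy":-29,"dz":5}]'
python3 -m jog '[{"hand":85,"dx":23.5,"dy":-29,"dz":5},{"hand":85,"dx":23.5,"dy":-29,"dz":5},{"hand":85,"dx":24.3,"dy":-25.6,"dz":7},{"hand":85,"dx":24.3,"dy":-25.6,"dz":7},{"hand":85,"dx":24.3,"dy":-25.6,"dz":7}]'
```

```text
$[0]: bad value
$[0]: bad value
$[0]: bad value
```

```bash
python3 -m jog '[{"hand":85,"dx":34.5,"dy":-9,"dz":0,"rx":0,"ry":0,"rz":0},{"hand":85,"dx":34.5,"dy":-9,"dz":0,"rx":0,"ry":0,"rz":0},{"hand":85,"dx":34.5,"dy":-9,"dz":0,"rx":0,"ry":0,"rz":0},{"hand":85,"dx":34.5,"dy":-9,"dz":0,"rx":0,"ry":0,"rz":0},{"hand":85,"dx":34.5,"dy":-9,"dz":0,"rx":0,"ry":0,"rz":0}]'; python3 -m jog --help
```

```text
clock: 0.52
position: [157.9, 424.3, 230.6]
ee_rot: [-0.611, 0.792, -0.001, -0.001]
contact_force: [-0.0, -1.1, 0.6]
gripper_width: 84.9invalid input: not JSON, or not a number
```

```bash
sed -i 's/ if v!=0)/)/' plan.py
python3 -m jog '[{"hand":85,"dx":34.5,"dy":-9,"dz":0,"rx":0,"ry":0,"rz":0},{"hand":85,"dx":23.5,"dy":-29,"dz":5,"rx":0,"ry":0,"rz":0},{"hand":85,"dx":23.5,"dy":-29,"dz":5,"rx":0,"ry":0,"rz":0},{"hand":85,"dx":23.5,"dy":-29,"dz":5,"rx":0,"ry":0,"rz":0},{"hand":85,"dx":23.5,"dy":-29,"dz":5,"rx":0,"ry":0,"rz":0}]'
python3 -m jog '[{"hand":85,"dx":23.5,"dy":-29,"dz":5,"rx":0,"ry":0,"rz":0},{"hand":85,"dx":23.5,"dy":-29,"dz":5,"rx":0,"ry":0,"rz":0},{"hand":85,"dx":24.3,"dy":-25.6,"dz":7,"rx":0,"ry":0,"rz":0},{"hand":85,"dx":24.3,"dy":-25.6,"dz":7,"rx":0,"ry":0,"rz":0},{"hand":85,"dx":24.3,"dy":-25.6,"dz":7,"rx":0,"ry":0,"rz":0}]'
python3 - <<'E'
from plan import *
rows([((588,-266,90),down(258))],85)
E
```

```text
clock: 0.93
position: [246.7, 268.6, 211.1]
ee_rot: [-0.612, 0.791, 0.0, 0.0]
contact_force: [0.5, 0.9, 0.2]
gripper_width: 85.0
clock: 1.35
position: [346.8, 118.5, 180.1]
ee_rot: [-0.611, 0.791, 0.0, 0.0]
contact_force: [1.1, 1.0, -0.3]
gripper_width: 85.0
python3 -m jog '[{"hand":85,"dx":23.9,"dy":-25.4,"dz":6.9,"rx":-0,"ry":0,"rz":-0.004},{"hand":85,"dx":24.1,"dy":-25.4,"dz":6.9,"rx":-0,"ry":0,"rz":-0.003},{"hand":85,"dx":24.1,"dy":-25.2,"dz":7,"rx":-0,"ry":0,"rz":-0.004},{"hand":85,"dx":24.2,"dy":-25.2,"dz":6.9,"rx":-0,"ry":0,"rz":-0.003},{"hand":85,"dx":24.3,"dy":-25.1,"dz":6.9,"rx":-0,"ry":0,"rz":-0.004}]'
python3 -m jog '[{"hand":85,"dx":24.4,"dy":-25,"dz":6.9,"rx":-0,"ry":0,"rz":-0.003},{"hand":85,"dx":24.4,"dy":-24.9,"dz":6.9,"rx":-0,"ry":0,"rz":-0.004},{"hand":85,"dx":24.6,"dy":-24.8,"dz":7,"rx":-0,"ry":0,"rz":-0.003},{"hand":85,"dx":24.6,"dy":-24.7,"dz":6.9,"rx":-0,"ry":0,"rz":-0.004},{"hand":85,"dx":24.8,"dy":-24.7,"dz":6.9,"rx":-0,"ry":0,"rz":-0.003}]'
python3 -m jog '[{"hand":85,"dx":24.8,"dy":-24.6,"dz":6.9,"rx":-0,"ry":0.001,"rz":-0.004},{"hand":85,"dx":24.9,"dy":-24.4,"dz":7,"rx":-0,"ry":-0,"rz":-0.004},{"hand":85,"dx":25,"dy":-24.4,"dz":6.9,"rx":-0,"ry":-0,"rz":-0.003}]'
end [ 588. -266.   90.] 13
```

```bash
python3 -m jog '[{"hand":85,"dx":24,"dy":-25.4,"dz":7,"rx":0,"ry":0,"rz":-0.004},{"hand":85,"dx":24,"dy":-25.4,"dz":7,"rx":0,"ry":0,"rz":-0.004},{"hand":85,"dx":24,"dy":-25.2,"dz":7,"rx":0,"ry":0,"rz":-0.004},{"hand":85,"dx":24.2,"dy":-25.2,"dz":7,"rx":0,"ry":0,"rz":-0.004},{"hand":85,"dx":24.3,"dy":-25.1,"dz":7,"rx":0,"ry":0,"rz":-0.004}]'
python3 -m jog '[{"hand":85,"dx":24.4,"dy":-25,"dz":7,"rx":0,"ry":0,"rz":-0.004},{"hand":85,"dx":24.4,"dy":-25,"dz":7,"rx":0,"ry":0,"rz":-0.004},{"hand":85,"dx":24.6,"dy":-24.8,"dz":7,"rx":0,"ry":0,"rz":-0.004},{"hand":85,"dx":24.6,"dy":-24.7,"dz":7,"rx":0,"ry":0,"rz":-0.004},{"hand":85,"dx":24.8,"dy":-24.7,"dz":7,"rx":0,"ry":0,"rz":-0.004}]'
python3 -m jog '[{"hand":85,"dx":24.8,"dy":-24.6,"dz":7,"rx":0,"ry":0,"rz":-0.004},{"hand":85,"dx":24.9,"dy":-24.4,"dz":7,"rx":0,"ry":0,"rz":-0.004},{"hand":85,"dx":25,"dy":-24.4,"dz":7,"rx":0,"ry":0,"rz":0},{"hand":85,"dx":0,"dy":0,"dz":0,"rx":0,"ry":0,"rz":0}]'
python3 - <<'E'
from h import *
from bench import arm
for n in("top","scene"):
    d=arm.get_image(n); np.savez(f"pics/{n}1.npz",**d)
    c=d["img"][130:290,340:560] if n=="top" else d["img"][180:380,310:560]
    cv2.imwrite(f"pics/{n}1.png",cv2.resize(c,None,fx=3,fy=3,interpolation=2)[:,:,::-1])
E
```

```text
clock: 1.77
position: [439.8, -29.3, 144.8]
ee_rot: [-0.619, 0.785, 0.0, -0.0]
contact_force: [1.4, 1.5, -0.2]
gripper_width: 84.8
clock: 2.18
position: [533.0, -176.9, 109.4]
ee_rot: [-0.627, 0.779, 0.0, -0.0]
contact_force: [0.6, 1.3, 0.8]
gripper_width: 84.8
clock: 2.52
position: [590.2, -268.1, 86.2]
ee_rot: [-0.628, 0.778, 0.0, -0.001]
contact_force: [0.3, 0.3, 0.1]
gripper_width: 84.8
```

View pics/scene1.png

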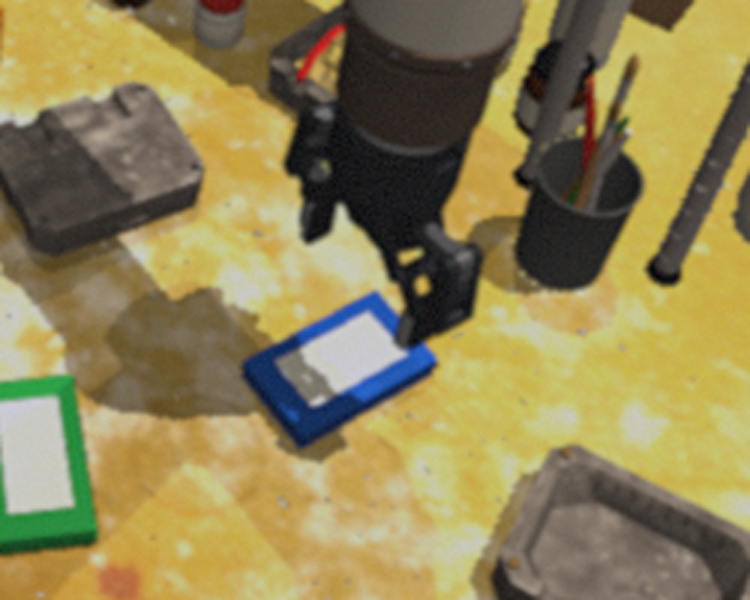

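View pics/top1.png

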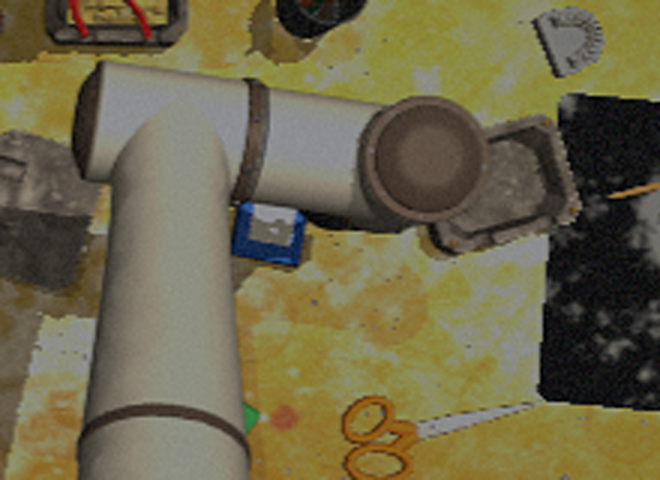

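```bash
python3 -m jog '[{"hand":85,"dx":-0.5,"dy":1,"dz":30,"rx":0,"ry":0,"rz":0},{"hand":85,"dx":-0.5,"dy":1,"dz":30,"rx":0,"ry":0,"rz":0},{"hand":85,"dx":0,"dy":0,"dz":20,"rx":0,"ry":0,"rz":0},{"hand":85,"dx":0,"dy":0,"dz":8,"rx":0,"ry":0,"rz":0},{"hand":85,"dx":0,"dy":0,"dz":0,"rx":0,"ry":0,"rz":0}]'
python3 -m jog '[{"hand":50,"dx":0,"dy":0,"dz":0,"rx":0,"ry":0,"rz":0},{"hand":50,"dx":0,"dy":0,"dz":0,"rx":0,"ry":0,"rz":0},{"hand":50,"dx":0,"dy":0,"dz":0,"rx":0,"ry":0,"rz":0},{"hand":50,"dx":0,"dy":0,"dz":0,"rx":0,"ry":0,"rz":0}]'
```

```text
clock: 3.03
position: [585.2, -260.9, -0.4]
ee_rot: [-0.63, 0.776, 0.002, -0.001]
contact_force: [0.7, -0.2, 1.6]
gripper_width: 85.3
clock: 3.37
position: [588.6, -262.3, 3.9]
ee_rot: [-0.63, 0.776, -0.002, 0.001]
contact_force: [0.6, 2.6, 6.1]
gripper_width: 64.2
```

```bash
python3 -m jog '[{"hand":50,"dx":0,"dy":0,"dz":0,"rx":0,"ry":0,"rz":0}]'
python3 -m jog '[{"hand":50,"dx":0,"dy":0,"dz":-20,"rx":0,"ry":0,"rz":0},{"hand":50,"dx":0,"dy":0,"dz":-30,"rx":0,"ry":0,"rz":0},{"hand":50,"dx":0,"dy":0,"dz":-30,"rx":0,"ry":0,"rz":0},{"hand":50,"dx":0,"dy":0,"dz":-30,"rx":0,"ry":0,"rz":0},{"hand":50,"dx":0,"dy":0,"dz":0,"rx":0,"ry":0,"rz":0}]'
python3 - <<'E'
from plan import *
from h import *
for n in("scene","top"):
    d=arm.get_image(n); np.savez(f"pics/{n}2.npz",**d)
    c=d["img"][130:290,340:560] if n=="top" else d["img"][180:380,310:560]
    cv2.imwrite(f"pics/{n}2.png",cv2.resize(c,None,fx=3,fy=3,interpolation=2)[:,:,::-1])
    P=pts(d);B=bluemask(d)>0
    B[:, :340]=0; B[:150]=0
    Q=P[B]; Q=Q[(Q[:,2]>60)&(Q[:,2]<170)]; print(n,len(Q), np.round(np.percentile(Q,[2,50,98],axis=0)))
s=arm.read_state();print(s["position"],s["gripper_width"])
E
```

```text
clock: 3.45
position: [588.7, -262.3, 3.9]
ee_rot: [-0.63, 0.776, -0.002, 0.001]
contact_force: [-0.8, 2.0, 6.5]
gripper_width: 64.5
clock: 3.87
position: [590.8, -263.5, 119.1]
ee_rot: [-0.63, 0.776, -0.006, 0.004]
contact_force: [1.2, 0.1, -0.3]
gripper_width: 64.3
scene 694 [[ 534. -293.  122.]
 [ 551. -261.  135.]
 [ 616. -229.  139.]]
top 211 [[ 533. -286.  126.]
 [ 547. -249.  133.]
 [ 575. -224.  137.]]
[ 587.43470906 -262.14810006  113.04418895] 64.49110903869867
```

View pics/scene2.png

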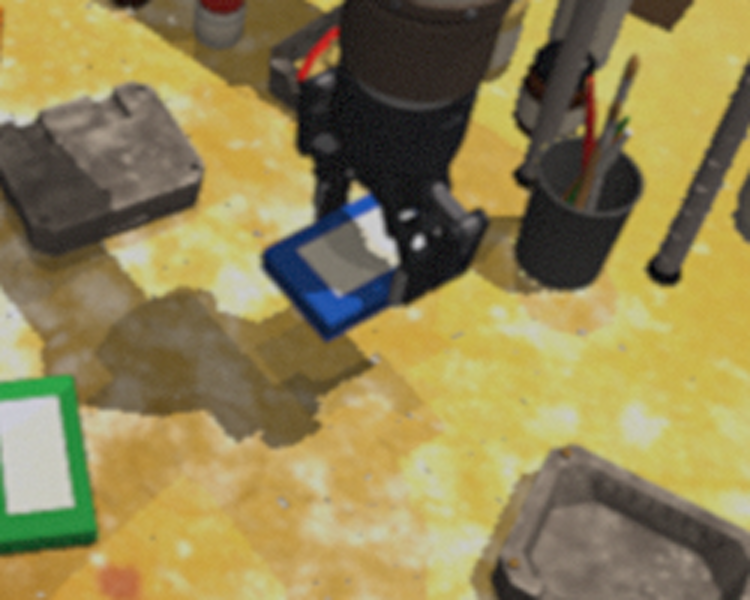

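Run:
```python
from plan import *
rows([((588,-37.5,110),down(251.2))],50)
```

```text
python3 -m jog '[{"hand":50,"dx":-36.7,"dy":7.7,"dz":0.5,"rx":-0.001,"ry":0,"rz":0.02},{"hand":50,"dx":-36.4,"dy":8.3,"dz":0.5,"rx":-0,"ry":0,"rz":0.02},{"hand":50,"dx":-36.4,"dy":9.1,"dz":0.5,"rx":-0.001,"ry":0,"rz":0.02},{"hand":50,"dx":-36.1,"dy":9.9,"dz":0.6,"rx":-0,"ry":0.001,"rz":0.02},{"hand":50,"dx":-35.9,"dy":10.5,"dz":0.5,"rx":-0.001,"ry":-0,"rz":0.02}]'
python3 -m jog '[{"hand":50,"dx":-35.7,"dy":11.3,"dz":0.5,"rx":-0,"ry":-0,"rz":0.02}]'
end [588.  -37.5 110. ] 6
```

```bash
python3 -m jog '[{"hand":50,"dx":-36.7,"dy":7.7,"dz":0.5,"rx":0,"ry":0,"rz":0.02},{"hand":50,"dx":-36.4,"dy":8.3,"dz":0.5,"rx":0,"ry":0,"rz":0.02},{"hand":50,"dx":-36.4,"dy":9.1,"dz":0.5,"rx":0,"ry":0,"rz":0.02},{"hand":50,"dx":-36.1,"dy":9.9,"dz":0.6,"rx":0,"ry":0,"rz":0.02},{"hand":50,"dx":-36,"dy":10.5,"dz":0.5,"rx":0,"ry":0,"rz":0.02}]'
python3 -m jog '[{"hand":50,"dx":-35.7,"dy":11.3,"dz":0.5,"rx":0,"ry":0,"rz":0.02},{"hand":50,"dx":0,"dy":0,"dz":0,"rx":0,"ry":0,"rz":0},{"hand":50,"dx":0,"dy":0,"dz":0,"rx":0,"ry":0,"rz":0}]'
python3 - <<'E'
from plan import *
from h import *
d=arm.get_image("scene"); np.savez("pics/scene3.npz",**d)
cv2.imwrite("pics/scene3.png",cv2.resize(d["img"][100:300,220:470],None,fx=3,fy=3,interpolation=2)[:,:,::-1])
rows([((588,-37.5,39),down(251.2))],50)
E
```

```text
clock: 4.38
position: [585.6, -73.5, 106.7]
ee_rot: [-0.589, 0.808, 0.001, -0.002]
contact_force: [0.9, 1.0, -1.7]
gripper_width: 64.4
clock: 4.63
position: [586.2, -35.4, 106.5]
ee_rot: [-0.584, 0.812, 0.001, -0.001]
contact_force: [0.2, -0.4, -1.0]
gripper_width: 64.2
python3 -m jog '[{"hand":50,"dx":0,"dy":-1.1,"dz":33.8,"rx":0.002,"ry":-0.001,"rz":0.001},{"hand":50,"dx":0.1,"dy":-0.9,"dz":33.9,"rx":0.001,"ry":-0,"rz":0.001}]'
end [588.  -37.5  39. ] 2
```

View pics/scene3.png

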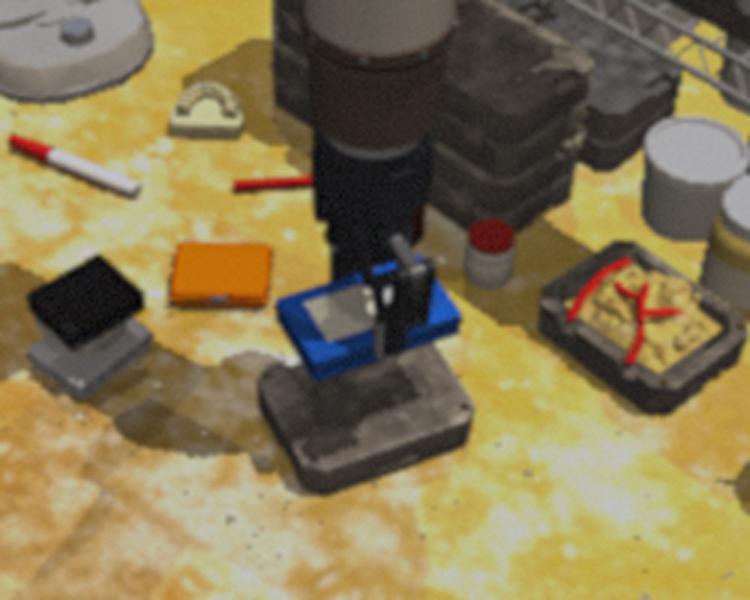

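```bash
python3 -m jog '[{"hand":50,"dx":0,"dy":-1,"dz":30,"rx":0,"ry":0,"rz":0},{"hand":50,"dx":0,"dy":-1,"dz":20,"rx":0,"ry":0,"rz":0},{"hand":50,"dx":0,"dy":0,"dz":10,"rx":0,"ry":0,"rz":0},{"hand":50,"dx":0,"dy":0,"dz":0,"rx":0,"ry":0,"rz":0},{"hand":50,"dx":0,"dy":0,"dz":0,"rx":0,"ry":0,"rz":0}]'
```

```text
clock: 5.1
position: [589.1, -39.2, 47.7]
ee_rot: [-0.582, 0.813, 0.0, -0.001]
contact_force: [0.3, 0.8, -1.7]
gripper_width: 64.2
```

```bash
python3 -m jog '[{"hand":50,"dx":0,"dy":0.5,"dz":5,"rx":0,"ry":0,"rz":0},{"hand":50,"dx":0,"dy":0,"dz":3,"rx":0,"ry":0,"rz":0},{"hand":50,"dx":0,"dy":0,"dz":1,"rx":0,"ry":0,"rz":0},{"hand":50,"dx":0,"dy":0,"dz":0,"rx":0,"ry":0,"rz":0},{"hand":50,"dx":0,"dy":0,"dz":0,"rx":0,"ry":0,"rz":0}]'
```

```text
clock: 5.52
position: [589.1, -37.9, 39.6]
ee_rot: [-0.582, 0.813, -0.0, 0.0]
contact_force: [0.5, 0.4, -2.0]
gripper_width: 64.2
```

```bash
python3 -m jog '[{"hand":50,"dx":0,"dy":0,"dz":1.5,"rx":0,"ry":0,"rz":0},{"hand":50,"dx":0,"dy":0,"dz":1,"rx":0,"ry":0,"rz":0},{"hand":50,"dx":0,"dy":0,"dz":0,"rx":0,"ry":0,"rz":0}]'
```

```text
clock: 5.77
position: [589.3, -37.8, 37.9]
ee_rot: [-0.582, 0.813, -0.0, 0.0]
contact_force: [-2.4, 0.4, 4.3]
gripper_width: 64.7
```

```bash
python3 -m jog '[{"hand":85,"dx":0,"dy":0,"dz":0,"rx":0,"ry":0,"rz":0},{"hand":85,"dx":0,"dy":0,"dz":0,"rx":0,"ry":0,"rz":0},{"hand":85,"dx":0,"dy":0,"dz":-10,"rx":0,"ry":0,"rz":0},{"hand":85,"dx":0,"dy":0,"dz":-40,"rx":0,"ry":0,"rz":0},{"hand":85,"dx":0,"dy":0,"dz":-40,"rx":0,"ry":0,"rz":0}]'
python3 -m jog '[{"hand":70,"dx":-20,"dy":0,"dz":-20,"rx":0,"ry":0,"rz":0},{"hand":70,"dx":-38,"dy":0,"dz":0,"rx":0,"ry":0,"rz":0},{"hand":70,"dx":-38,"dy":0,"dz":0,"rx":0,"ry":0,"rz":0},{"hand":70,"dx":-38,"dy":0,"dz":0,"rx":0,"ry":0,"rz":0},{"hand":70,"dx":0,"dy":0,"dz":0,"rx":0,"ry":0,"rz":0}]'
python3 - <<'E'
from plan import *
from h import *
s=arm.read_state();print(s["position"],s["gripper_width"])
for n in("scene","top"):
    d=arm.get_image(n); np.savez(f"pics/{n}4.npz",**d)
    c=d["img"][130:290,200:420] if n=="top" else d["img"][100:300,180:430]
    cv2.imwrite(f"pics/{n}4.png",cv2.resize(c,None,fx=3,fy=3,interpolation=2)[:,:,::-1])
    B=bluemask(d)
    print(n,rect(d,B,56,(300,150,420,280))[0])
    P=pts(d)
    for lo,hi in((24,44),(50,62)):
        m=(P[...,2]>lo)&(P[...,2]<hi)&(P[...,0]>490)&(P[...,0]<690)&(P[...,1]>-130)&(P[...,1]<50)
        Q=P[m]; print(n,len(Q),cv2.minAreaRect(Q[:,:2].astype(np.float32)))
E
```

```text
clock: 6.18
position: [587.5, -38.3, 126.4]
ee_rot: [-0.582, 0.813, 0.001, -0.002]
contact_force: [1.3, -0.5, 0.9]
gripper_width: 85.1
clock: 6.6
position: [634.4, 94.3, 147.6]
ee_rot: [-0.584, 0.811, -0.001, 0.002]
contact_force: [1.7, -1.1, -0.6]
gripper_width: 70.0
[634.37258695  94.3135173  147.62102492] 70.02533919226747
scene [585.5 -45.3 113.9  77.  -18.8]
scene 1070 ((589.4490966796875, -37.67583465576172), (111.13326263427734, 135.87643432617188), 71.04158782958984)
scene 1250 ((591.4736328125, -41.80193328857422), (71.44762420654297, 113.05137634277344), 71.73385620117188)
top [589.9 -39.2 111.3  66.3 -18.7]
top 778 ((588.1505737304688, -37.61767578125), (108.0287094116211, 136.18309020996094), 71.3011703491211)
top 918 ((590.3506469726562, -40.84075927734375), (66.36753845214844, 112.25541687011719), 71.10261535644531)
```

View pics/scene4.png

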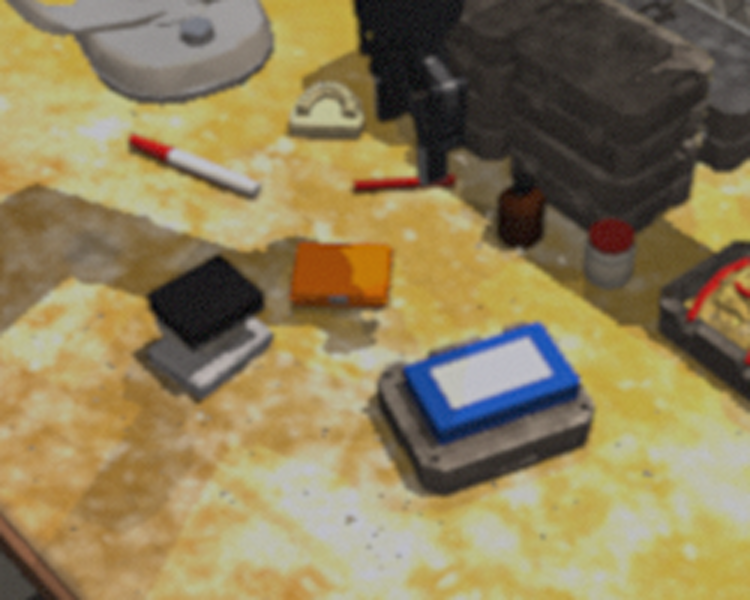

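Run:
```python
from plan import *
from h import *
d=load("pics/scene4.npz");P=pts(d)
p=np.array([634.4,94.3,147.6])
m=(np.abs(P[...,0]-p[0])<80)&(np.abs(P[...,1]-p[1])<80)&(P[...,2]>110)&(P[...,2]<260)
Q=P[m];q=arm.read_state()["ee_rot"];L=R.from_quat(q).inv().apply(Q-p)
for lo in range(-60,30,6):
    k=L[(L[:,2]>=lo)&(L[:,2]<lo+6)]
    if len(k): print(lo,len(k),np.round(np.percentile(k[:,0],[2,50,98])),np.round(np.percentile(k[:,1],[2,50,98])))
# cast in latest
for n in("scene",):
    m=(P[...,2]>58)&(P[...,2]<80)&(P[...,0]>420)&(P[...,0]<540)&(P[...,1]>80)&(P[...,1]<220)
    print(cv2.minAreaRect(P[m][:,:2].astype(np.float32)),np.median(P[m][:,2]))
```

```text
-60 53 [-57.  50.  69.] [-14.   6.  11.]
-54 33 [-50. -34.  65.] [-14.   8.  11.]
-48 22 [-41. -34.  45.] [-6.  2.  8.]
-42 31 [-41. -31.  51.] [-8.  4.  9.]
-36 44 [-39.  42.  51.] [-9.  3.  8.]
-30 39 [-37. -32.  51.] [-9.  1.  9.]
-24 47 [-40.  42.  51.] [-9.  1.  9.]
-18 38 [-40. -32.  50.] [-11.   0.   8.]
-12 20 [-37. -33.  44.] [-12.  -1.   7.]
-6 3 [-37. -36.  38.] [-7. -4.  4.]
((483.80645751953125, 150.980712890625), (60.710384368896484, 69.28838348388672), 87.25850677490234) 66.71267521771676
```

Run:
```python
from plan import *
rows([((482.5,99,150),down(178,-45))],85)
```

```text
python3 -m jog '[{"hand":85,"dx":3,"dy":11.1,"dz":-0.2,"rx":-0.052,"ry":-0.039,"rz":0.093},{"hand":85,"dx":4.1,"dy":10.8,"dz":0.2,"rx":-0.052,"ry":-0.038,"rz":0.093},{"hand":85,"dx":5.1,"dy":10.4,"dz":0.5,"rx":-0.051,"ry":-0.039,"rz":0.093},{"hand":85,"dx":6,"dy":9.7,"dz":0.9,"rx":-0.052,"ry":-0.038,"rz":0.093},{"hand":85,"dx":7,"dy":9.2,"dz":1.1,"rx":-0.052,"ry":-0.039,"rz":0.093}]'
python3 -m jog '[{"hand":85,"dx":7.8,"dy":8.4,"dz":1.3,"rx":-0.052,"ry":-0.038,"rz":0.094},{"hand":85,"dx":8.6,"dy":7.5,"dz":1.4,"rx":-0.051,"ry":-0.039,"rz":0.093},{"hand":85,"dx":9.3,"dy":6.7,"dz":1.4,"rx":-0.052,"ry":-0.038,"rz":0.093},{"hand":85,"dx":9.9,"dy":5.6,"dz":1.3,"rx":-0.052,"ry":-0.039,"rz":0.093},{"hand":85,"dx":10.5,"dy":4.7,"dz":1.2,"rx":-0.052,"ry":-0.039,"rz":0.093}]'
python3 -m jog '[{"hand":85,"dx":10.9,"dy":3.6,"dz":1.1,"rx":-0.052,"ry":-0.038,"rz":0.093},{"hand":85,"dx":11.3,"dy":2.5,"dz":0.7,"rx":-0.051,"ry":-0.039,"rz":0.093},{"hand":85,"dx":11.4,"dy":1.4,"dz":0.4,"rx":-0.052,"ry":-0.038,"rz":0.093}]'
end [482.5  98.9 150. ] 13
```

```bash
python3 -m jog '[{"hand":85,"dx":3,"dy":11,"dz":0,"rx":-0.052,"ry":-0.039,"rz":0.093},{"hand":85,"dx":4,"dy":11,"dz":0,"rx":-0.052,"ry":-0.038,"rz":0.093},{"hand":85,"dx":5,"dy":10.5,"dz":0.5,"rx":-0.052,"ry":-0.039,"rz":0.093},{"hand":85,"dx":6,"dy":9.5,"dz":1,"rx":-0.052,"ry":-0.038,"rz":0.093},{"hand":85,"dx":7,"dy":9,"dz":1,"rx":-0.052,"ry":-0.039,"rz":0.093}]'
python3 -m jog '[{"hand":85,"dx":8,"dy":8.5,"dz":1,"rx":-0.052,"ry":-0.038,"rz":0.093},{"hand":85,"dx":8.5,"dy":7.5,"dz":1.5,"rx":-0.052,"ry":-0.039,"rz":0.093},{"hand":85,"dx":9.5,"dy":6.5,"dz":1.5,"rx":-0.052,"ry":-0.038,"rz":0.093},{"hand":85,"dx":10,"dy":5.5,"dz":1,"rx":-0.052,"ry":-0.039,"rz":0.093},{"hand":85,"dx":10.5,"dy":4.5,"dz":1,"rx":-0.052,"ry":-0.039,"rz":0.093}]'
python3 -m jog '[{"hand":85,"dx":11,"dy":3.5,"dz":1,"rx":-0.052,"ry":-0.038,"rz":0.093},{"hand":85,"dx":11.5,"dy":2.5,"dz":1,"rx":-0.052,"ry":-0.039,"rz":0.093},{"hand":85,"dx":11.5,"dy":1.5,"dz":0.5,"rx":-0.052,"ry":-0.038,"rz":0.093},{"hand":85,"dx":0,"dy":0,"dz":0,"rx":0,"ry":0,"rz":0},{"hand":85,"dx":0,"dy":0,"dz":0,"rx":0,"ry":0,"rz":0}]'
python3 - <<'E'
from plan import *
from h import *
s=arm.read_state();print(s["position"],s["joints"].round(2))
for n in("scene",):
    d=arm.get_image(n); np.savez(f"pics/{n}5.npz",**d)
    cv2.imwrite(f"pics/{n}5.png",cv2.resize(d["img"][60:300,120:420],None,fx=2.5,fy=2.5,interpolation=2)[:,:,::-1])
rows([((482.5,99.5,111),down(178,-45)),((482.5,170.3,40),down(178,-45))],85)
E
```

```text
clock: 7.12
position: [574.1, 91.5, 148.5]
ee_rot: [-0.37, 0.915, 0.161, 0.003]
contact_force: [-0.0, -0.7, -0.2]
gripper_width: 85.1
clock: 7.53
position: [516.5, 93.9, 150.1]
ee_rot: [-0.13, 0.942, 0.308, 0.006]
contact_force: [0.4, -0.3, 0.0]
gripper_width: 84.9
clock: 7.95
position: [481.4, 95.4, 150.1]
ee_rot: [0.018, 0.923, 0.383, 0.007]
contact_force: [1.3, 0.0, 0.6]
gripper_width: 84.8
[481.3930482   95.44345854 150.13538313] [-0.03  0.34 -0.23 -0.88 -1.17  0.42]
python3 -m jog '[{"hand":85,"dx":-0,"dy":-12.7,"dz":15.2,"rx":0.001,"ry":0.001,"rz":-0.001},{"hand":85,"dx":-0.1,"dy":-12.6,"dz":15.1,"rx":0,"ry":0,"rz":-0},{"hand":85,"dx":0.8,"dy":-0.1,"dz":33.4,"rx":0,"ry":0,"rz":-0},{"hand":85,"dx":0.9,"dy":-0.1,"dz":33.5,"rx":0,"ry":0,"rz":-0},{"hand":85,"dx":0.8,"dy":-0,"dz":33.4,"rx":0,"ry":0,"rz":-0}]'
end [482.5 170.4  40. ] 5
```

View pics/scene5.png

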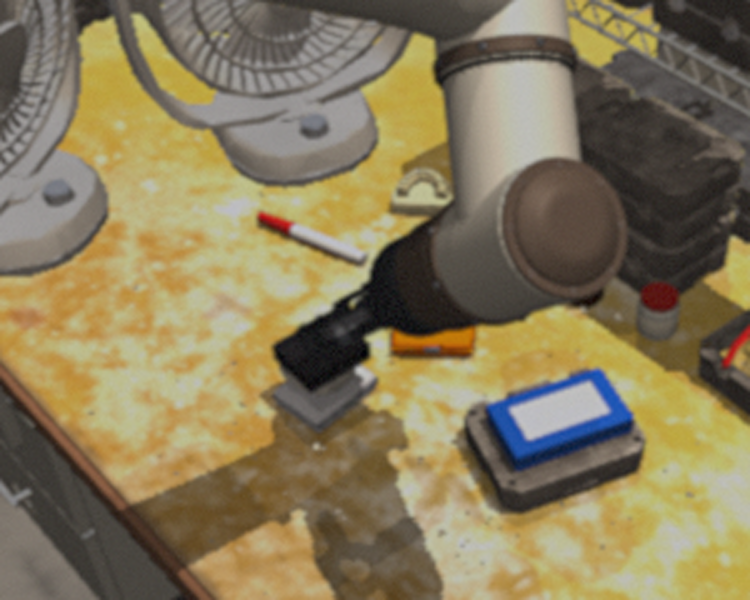

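Run:
```python
from h import *
d=load("pics/scene5.npz");P=pts(d)
u,v=np.meshgrid(range(640),range(400))
m=(u>265)&(u<380)&(v>80)&(v<190)&(P[...,2]>80)&(P[...,0]<640)
Q=P[m]
for y in range(-160,120,20):
    k=Q[(Q[:,1]>=y)&(Q[:,1]<y+20)]
    if len(k): print(y,len(k),"z",np.round(np.percentile(k[:,2],[1,99])),"x",np.round(np.percentile(k[:,0],[1,99])))
```

```text
-160 1085 z [341. 419.] x [433. 513.]
-140 814 z [316. 425.] x [433. 504.]
-120 1060 z [303. 432.] x [434. 528.]
-100 1410 z [296. 453.] x [433. 545.]
-80 947 z [279. 459.] x [435. 520.]
-60 514 z [269. 457.] x [438. 492.]
-40 288 z [247. 450.] x [440. 490.]
-20 200 z [234. 314.] x [442. 472.]
0 159 z [217. 291.] x [440. 478.]
20 22 z [229. 274.] x [453. 476.]
40 1 z [217. 217.] x [464. 464.]
```

```bash
python3 -m jog '[{"hand":85,"dx":0,"dy":-12.5,"dz":15,"rx":0,"ry":0,"rz":0},{"hand":85,"dx":0,"dy":-12.5,"dz":15,"rx":0,"ry":0,"rz":0},{"hand":85,"dx":0.5,"dy":0,"dz":25,"rx":0,"ry":0,"rz":0},{"hand":85,"dx":0.5,"dy":0,"dz":25,"rx":0,"ry":0,"rz":0},{"hand":85,"dx":0.5,"dy":0,"dz":0,"rx":0,"ry":0,"rz":0}]'
python3 - <<'E'
from plan import *
from h import *
for n in("scene",):
    d=arm.get_image(n); np.savez(f"pics/{n}6.npz",**d)
    cv2.imwrite(f"pics/{n}6.png",cv2.resize(d["img"][100:300,150:400],None,fx=3,fy=3,interpolation=2)[:,:,::-1])
rows([((482.5,170.3,40),down(178,-45))],85)
E
```

```text
clock: 8.42
position: [480.7, 138.5, 73.2]
ee_rot: [0.017, 0.923, 0.384, 0.004]
contact_force: [0.0, -0.2, -0.3]
gripper_width: 84.7
python3 -m jog '[{"hand":85,"dx":-0.1,"dy":-0.5,"dz":23.8,"rx":0.001,"ry":-0.002,"rz":-0.001},{"hand":85,"dx":-0.1,"dy":-0.6,"dz":23.9,"rx":0.001,"ry":-0.002,"rz":-0}]'
end [482.5 170.3  40. ] 2
```

View pics/scene6.png

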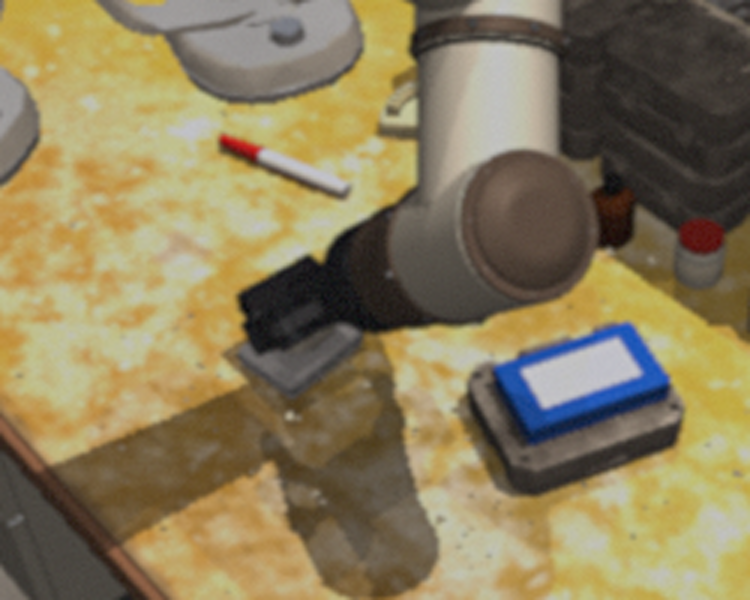

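```bash
python3 -m jog '[{"hand":85,"dx":-0.5,"dy":-0.5,"dz":20,"rx":0,"ry":0,"rz":0},{"hand":85,"dx":-0.5,"dy":-0.5,"dz":20,"rx":0,"ry":0,"rz":0},{"hand":85,"dx":0,"dy":0,"dz":7,"rx":0,"ry":0,"rz":0},{"hand":85,"dx":0,"dy":0,"dz":0,"rx":0,"ry":0,"rz":0}]'
python3 -m jog '[{"hand":50,"dx":0,"dy":0,"dz":0,"rx":0,"ry":0,"rz":0},{"hand":50,"dx":0,"dy":0,"dz":0,"rx":0,"ry":0,"rz":0},{"hand":50,"dx":0,"dy":0,"dz":0,"rx":0,"ry":0,"rz":0},{"hand":50,"dx":0,"dy":0,"dz":0,"rx":0,"ry":0,"rz":0}]'
```

```text
clock: 8.8
position: [484.1, 169.2, 41.6]
ee_rot: [0.016, 0.923, 0.384, 0.006]
contact_force: [-0.9, -0.5, -0.3]
gripper_width: 84.9
clock: 9.13
position: [484.8, 168.1, 43.0]
ee_rot: [0.016, 0.923, 0.384, 0.007]
contact_force: [0.4, -3.2, 4.5]
gripper_width: 67.3
```

Run:
```python
from plan import *
s=arm.read_state();p=np.array(s["position"]);q=R.from_quat(s["ee_rot"])
c=np.array([482.5,151.2,59]);ct=q.inv().apply(c-p);ct[0]=0;print("ct",ct)
# keep: set ct
Rf=down(178,45)
tgt=np.array([430,30,29])-Rf.apply(ct);print("tgt",tgt)
np.save("ct.npy",ct)
rows([(p+[0,0,70],None),(tgt+[0,0,90],Rf)],50)
```

```text
ct [  0.          -0.61142762 -23.28742055]
tgt [429.44040931  13.97541932  12.10096239]
python3 -m jog '[{"hand":50,"dx":-0,"dy":24.8,"dz":-24.7,"rx":0,"ry":0,"rz":0},{"hand":50,"dx":-0.1,"dy":24.8,"dz":-24.7,"rx":0,"ry":0,"rz":0},{"hand":50,"dx":3.6,"dy":-8.4,"dz":-7.3,"rx":0.112,"ry":0,"rz":-0},{"hand":50,"dx":3.5,"dy":-9.2,"dz":-6.4,"rx":0.113,"ry":0,"rz":-0},{"hand":50,"dx":3.6,"dy":-9.8,"dz":-5.3,"rx":0.112,"ry":0,"rz":-0}]'
python3 -m jog '[{"hand":50,"dx":3.6,"dy":-10.4,"dz":-4.1,"rx":0.112,"ry":0,"rz":-0},{"hand":50,"dx":3.5,"dy":-10.8,"dz":-3,"rx":0.113,"ry":0,"rz":-0.001},{"hand":50,"dx":3.6,"dy":-11,"dz":-1.8,"rx":0.112,"ry":0,"rz":0},{"hand":50,"dx":3.6,"dy":-11.1,"dz":-0.4,"rx":0.113,"ry":0.001,"rz":0},{"hand":50,"dx":3.5,"dy":-11.2,"dz":0.7,"rx":0.112,"ry":-0,"rz":0}]'
python3 -m jog '[{"hand":50,"dx":3.6,"dy":-11,"dz":2,"rx":0.112,"ry":-0,"rz":0},{"hand":50,"dx":3.6,"dy":-10.6,"dz":3.3,"rx":0.113,"ry":-0,"rz":0},{"hand":50,"dx":3.5,"dy":-10.3,"dz":4.4,"rx":0.112,"ry":0,"rz":-0},{"hand":50,"dx":3.6,"dy":-9.7,"dz":5.5,"rx":0.112,"ry":0,"rz":-0},{"hand":50,"dx":3.6,"dy":-9,"dz":6.6,"rx":0.113,"ry":0,"rz":-0}]'
python3 -m jog '[{"hand":50,"dx":3.6,"dy":-8.3,"dz":7.5,"rx":0.112,"ry":0,"rz":-0}]'
end [429.4  14.  102.2] 16
```

```bash
python3 -m jog '[{"hand":50,"dx":0,"dy":25,"dz":-25,"rx":0,"ry":0,"rz":0},{"hand":50,"dx":0,"dy":25,"dz":-25,"rx":0,"ry":0,"rz":0},{"hand":50,"dx":3.5,"dy":-8.5,"dz":-7.5,"rx":0.112,"ry":0,"rz":0},{"hand":50,"dx":3.5,"dy":-9,"dz":-6.5,"rx":0.113,"ry":0,"rz":0},{"hand":50,"dx":3.5,"dy":-10,"dz":-5.5,"rx":0.112,"ry":0,"rz":0}]'
python3 -m jog '[{"hand":50,"dx":3.5,"dy":-10.5,"dz":-4,"rx":0.112,"ry":0,"rz":0},{"hand":50,"dx":3.5,"dy":-11,"dz":-3,"rx":0.113,"ry":0,"rz":0},{"hand":50,"dx":3.5,"dy":-11,"dz":-2,"rx":0.112,"ry":0,"rz":0},{"hand":50,"dx":3.5,"dy":-11,"dz":-0.5,"rx":0.113,"ry":0,"rz":0},{"hand":50,"dx":3.5,"dy":-11,"dz":0.5,"rx":0.112,"ry":0,"rz":0}]'
python3 -m jog '[{"hand":50,"dx":3.5,"dy":-11,"dz":2,"rx":0.112,"ry":0,"rz":0},{"hand":50,"dx":3.5,"dy":-10.5,"dz":3.5,"rx":0.113,"ry":0,"rz":0},{"hand":50,"dx":3.5,"dy":-10.5,"dz":4.5,"rx":0.112,"ry":0,"rz":0},{"hand":50,"dx":3.5,"dy":-9.5,"dz":5.5,"rx":0.112,"ry":0,"rz":0},{"hand":50,"dx":3.5,"dy":-9,"dz":6.5,"rx":0.113,"ry":0,"rz":0}]'
python3 -m jog '[{"hand":50,"dx":3.5,"dy":-8.5,"dz":7.5,"rx":0.112,"ry":0,"rz":0},{"hand":50,"dx":0,"dy":0,"dz":0,"rx":0,"ry":0,"rz":0},{"hand":50,"dx":0,"dy":0,"dz":0,"rx":0,"ry":0,"rz":0}]'
python3 - <<'E'
from plan import *
from h import *
s=arm.read_state();print(s["position"],s["ee_rot"],s["joints"].round(2))
for n in("scene","top"):
    d=arm.get_image(n); np.savez(f"pics/{n}7.npz",**d)
    if n=="scene":
        cv2.imwrite(f"pics/{n}7.png",cv2.resize(d["img"][100:320,150:400],None,fx=2.7,fy=2.7,interpolation=2)[:,:,::-1])
    else: cv2.imwrite(f"pics/{n}7.png",cv2.resize(d["img"][150:300,220:440],None,fx=3,fy=3,interpolation=2)[:,:,::-1])
E
```

```text
clock: 9.55
position: [473.6, 134.1, 112.3]
ee_rot: [0.018, 0.975, 0.222, 0.006]
contact_force: [-1.1, -0.5, -2.9]
gripper_width: 67.2
clock: 9.97
position: [452.7, 80.0, 107.9]
ee_rot: [0.018, 0.998, -0.058, -0.001]
contact_force: [-0.1, 0.3, -1.5]
gripper_width: 67.2
clock: 10.38
position: [433.6, 25.2, 103.5]
ee_rot: [0.017, 0.943, -0.332, -0.005]
contact_force: [1.3, -1.1, -1.7]
gripper_width: 67.2
clock: 10.63
position: [429.2, 14.2, 101.5]
ee_rot: [0.016, 0.924, -0.382, -0.008]
contact_force: [-0.3, 0.5, -1.4]
gripper_width: 67.2
[429.23466946  14.24597647 101.51785514] [ 0.01585311  0.92407746 -0.38178522 -0.00834092] [ 0.74  0.43 -0.77  0.61 -1.07 -1.27]
```

View pics/scene7.png

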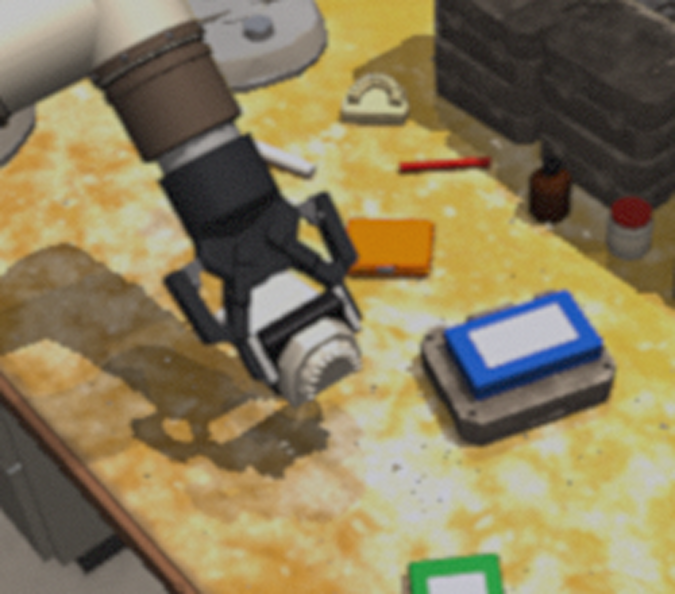

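View pics/top7.png

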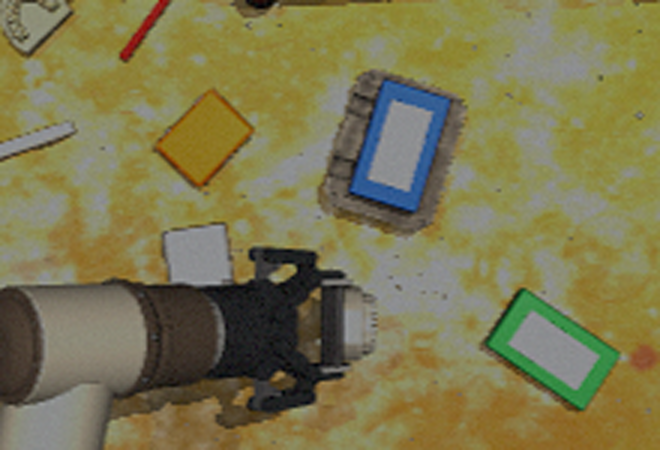

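```bash
python3 -m jog '[{"hand":50,"dx":0,"dy":21,"dz":21,"rx":0,"ry":0,"rz":0},{"hand":50,"dx":0,"dy":21,"dz":21,"rx":0,"ry":0,"rz":0},{"hand":50,"dx":0,"dy":12,"dz":12,"rx":0,"ry":0,"rz":0},{"hand":50,"dx":0,"dy":4,"dz":4,"rx":0,"ry":0,"rz":0},{"hand":50,"dx":0,"dy":0,"dz":0,"rx":0,"ry":0,"rz":0}]'
python3 -m jog '[{"hand":50,"dx":0,"dy":1,"dz":1,"rx":0,"ry":0,"rz":0},{"hand":50,"dx":0,"dy":1,"dz":1,"rx":0,"ry":0,"rz":0},{"hand":50,"dx":0,"dy":0,"dz":0,"rx":0,"ry":0,"rz":0}]'
```

```text
clock: 11.15
position: [429.7, 13.8, 20.2]
ee_rot: [0.017, 0.924, -0.382, -0.008]
contact_force: [-0.1, -0.4, -1.4]
gripper_width: 67.1
clock: 11.4
position: [430.0, 14.6, 18.3]
ee_rot: [0.017, 0.924, -0.382, -0.007]
contact_force: [-0.0, 0.4, -2.0]
gripper_width: 67.3
```

```bash
python3 -m jog '[{"hand":50,"dx":0,"dy":1,"dz":1,"rx":0,"ry":0,"rz":0},{"hand":50,"dx":0,"dy":1,"dz":1,"rx":0,"ry":0,"rz":0},{"hand":50,"dx":0,"dy":0,"dz":0,"rx":0,"ry":0,"rz":0}]'
python3 -m jog '[{"hand":50,"dx":0,"dy":1,"dz":1,"rx":0,"ry":0,"rz":0},{"hand":50,"dx":0,"dy":0,"dz":0,"rx":0,"ry":0,"rz":0}]'
```

```text
clock: 11.65
position: [430.1, 14.3, 16.3]
ee_rot: [0.016, 0.923, -0.384, -0.006]
contact_force: [-1.4, 2.3, 7.5]
gripper_width: 67.2
clock: 11.82
position: [430.2, 14.1, 16.3]
ee_rot: [0.016, 0.923, -0.385, -0.006]
contact_force: [-5.3, 6.5, 17.9]
gripper_width: 67.2
```

```bash
python3 -m jog '[{"hand":85,"dx":0,"dy":-0.7,"dz":-0.7,"rx":0,"ry":0,"rz":0},{"hand":85,"dx":0,"dy":0,"dz":0,"rx":0,"ry":0,"rz":0},{"hand":85,"dx":0,"dy":0,"dz":0,"rx":0,"ry":0,"rz":0}]'
python3 -m jog '[{"hand":85,"dx":0,"dy":0,"dz":-20,"rx":0,"ry":0,"rz":0},{"hand":85,"dx":0,"dy":0,"dz":-40,"rx":0,"ry":0,"rz":0},{"hand":85,"dx":0,"dy":0,"dz":-40,"rx":0,"ry":0,"rz":0},{"hand":85,"dx":0,"dy":-10,"dz":-20,"rx":0,"ry":0,"rz":0},{"hand":85,"dx":0,"dy":0,"dz":0,"rx":0,"ry":0,"rz":0}]'
python3 - <<'E'
from plan import *
from h import *
for n in("scene","top"):
    d=arm.get_image(n); np.savez(f"pics/{n}8.npz",**d)
    if n=="scene":
        cv2.imwrite(f"pics/{n}8.png",cv2.resize(d["img"][130:330,170:370],None,fx=3,fy=3,interpolation=2)[:,:,::-1])
    else: cv2.imwrite(f"pics/{n}8.png",cv2.resize(d["img"][150:300,220:440],None,fx=3,fy=3,interpolation=2)[:,:,::-1])
    print(arm.read_state()["position"])
    P=pts(d)
    for k,lo,hi,x0,x1,y0,y1 in(("cast",45,75,380,490,-60,80),("tin",12,30,410,550,70,230)):
        m=(P[...,2]>lo)&(P[...,2]<hi)&(P[...,0]>x0)&(P[...,0]<x1)&(P[...,1]>y0)&(P[...,1]<y1)
        Q=P[m]
        if len(Q)>10: print(n,k,len(Q),cv2.minAreaRect(Q[:,:2].astype(np.float32)),np.percentile(Q[:,2],[5,50,95]).round())
E
```

```text
clock: 12.07
position: [429.5, 14.2, 14.5]
ee_rot: [0.016, 0.924, -0.382, -0.007]
contact_force: [0.1, -0.5, 0.4]
gripper_width: 85.0
clock: 12.48
position: [434.7, 95.8, 108.9]
ee_rot: [0.016, 0.925, -0.38, -0.004]
contact_force: [-0.6, -0.4, -0.2]
gripper_width: 84.8
[433.31131542  93.75629027 107.29291149]
scene cast 508 ((432.2664794921875, 13.876696586608887), (51.11013412475586, 68.81587219238281), 87.66890716552734) [46. 54. 58.]
scene tin 692 ((482.2870178222656, 151.78207397460938), (79.6866455078125, 62.10469055175781), 7.258177280426025) [14. 18. 21.]
[432.25567925  92.107107   106.31538854]
top cast 297 ((430.4119873046875, 12.942220687866211), (47.580726623535156, 66.83255004882812), 88.41749572753906) [47. 55. 60.]
top tin 232 ((480.90740966796875, 152.47183227539062), (78.24857330322266, 61.48051452636719), 6.605413436889648) [14. 18. 23.]
```

View pics/scene8.png

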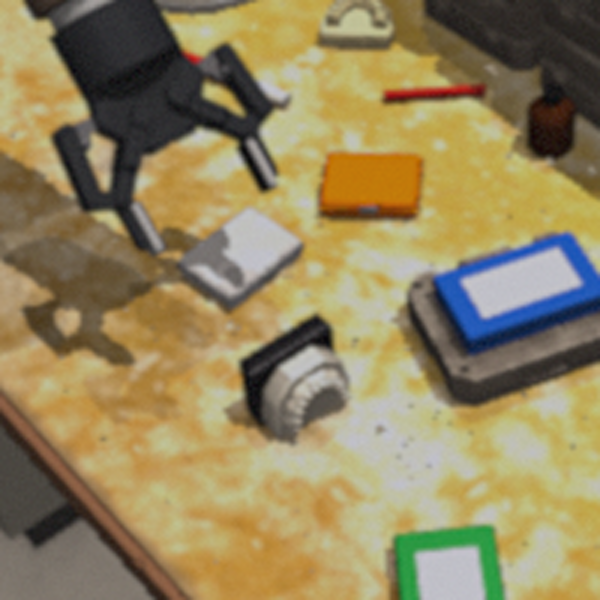

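View pics/top8.png

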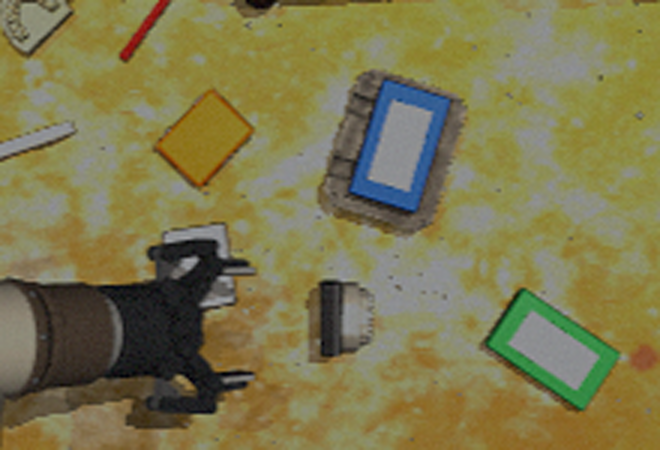

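Run:
```python
from plan import *
rows([((481.5,152,130),down(97))],85)
```

```text
python3 -m jog '[{"hand":85,"dx":-3.4,"dy":1.9,"dz":-4.3,"rx":-0.046,"ry":0.039,"rz":0.095},{"hand":85,"dx":-2.9,"dy":2.4,"dz":-4.3,"rx":-0.046,"ry":0.04,"rz":0.096},{"hand":85,"dx":-2.6,"dy":2.9,"dz":-4.4,"rx":-0.047,"ry":0.039,"rz":0.095},{"hand":85,"dx":-2.1,"dy":3.3,"dz":-4.2,"rx":-0.046,"ry":0.04,"rz":0.095},{"hand":85,"dx":-1.6,"dy":3.7,"dz":-4.2,"rx":-0.046,"ry":0.039,"rz":0.096}]'
python3 -m jog '[{"hand":85,"dx":-1,"dy":4,"dz":-4,"rx":-0.046,"ry":0.039,"rz":0.095},{"hand":85,"dx":-0.6,"dy":4.3,"dz":-3.9,"rx":-0.047,"ry":0.04,"rz":0.095},{"hand":85,"dx":0.1,"dy":4.4,"dz":-3.7,"rx":-0.046,"ry":0.039,"rz":0.096},{"hand":85,"dx":0.6,"dy":4.6,"dz":-3.5,"rx":-0.046,"ry":0.039,"rz":0.095},{"hand":85,"dx":1.2,"dy":4.7,"dz":-3.2,"rx":-0.046,"ry":0.04,"rz":0.096}]'
python3 -m jog '[{"hand":85,"dx":1.8,"dy":4.6,"dz":-3,"rx":-0.047,"ry":0.039,"rz":0.095},{"hand":85,"dx":2.3,"dy":4.6,"dz":-2.7,"rx":-0.046,"ry":0.04,"rz":0.095},{"hand":85,"dx":2.8,"dy":4.5,"dz":-2.3,"rx":-0.046,"ry":0.039,"rz":0.096},{"hand":85,"dx":3.4,"dy":4.3,"dz":-2,"rx":-0.046,"ry":0.039,"rz":0.095}]'
end [481.5 152.  130. ] 14
```

```bash
python3 -m jog '[{"hand":85,"dx":-3.5,"dy":2,"dz":-4.5,"rx":-0.046,"ry":0.039,"rz":0.095},{"hand":85,"dx":-3,"dy":2.5,"dz":-4.5,"rx":-0.046,"ry":0.04,"rz":0.096},{"hand":85,"dx":-2.5,"dy":3,"dz":-4.5,"rx":-0.047,"ry":0.039,"rz":0.095},{"hand":85,"dx":-2,"dy":3.5,"dz":-4,"rx":-0.046,"ry":0.04,"rz":0.095},{"hand":85,"dx":-1.5,"dy":3.5,"dz":-4,"rx":-0.046,"ry":0.039,"rz":0.096}]'
python3 -m jog '[{"hand":85,"dx":-1,"dy":4,"dz":-4,"rx":-0.046,"ry":0.039,"rz":0.095},{"hand":85,"dx":-0.5,"dy":4.5,"dz":-4,"rx":-0.047,"ry":0.04,"rz":0.095},{"hand":85,"dx":0,"dy":4.5,"dz":-3.5,"rx":-0.046,"ry":0.039,"rz":0.096},{"hand":85,"dx":0.5,"dy":4.5,"dz":-3.5,"rx":-0.046,"ry":0.039,"rz":0.095},{"hand":85,"dx":1,"dy":4.5,"dz":-3,"rx":-0.046,"ry":0.04,"rz":0.096}]'
python3 -m jog '[{"hand":85,"dx":2,"dy":4.5,"dz":-3,"rx":-0.047,"ry":0.039,"rz":0.095},{"hand":85,"dx":2.5,"dy":4.5,"dz":-2.5,"rx":-0.046,"ry":0.04,"rz":0.095},{"hand":85,"dx":3,"dy":4.5,"dz":-2.5,"rx":-0.046,"ry":0.039,"rz":0.096},{"hand":85,"dx":3.5,"dy":4.5,"dz":-2,"rx":-0.046,"ry":0.039,"rz":0.095},{"hand":85,"dx":0,"dy":0,"dz":0,"rx":0,"ry":0,"rz":0}]'
python3 - <<'E'
from plan import *
print(arm.read_state()["joints"].round(2))
rows([((481.5,152,0),down(97))],85)
E
```

```text
clock: 13.0
position: [449.3, 112.4, 113.1]
ee_rot: [0.274, 0.925, -0.263, -0.006]
contact_force: [0.1, 0.3, -0.2]
gripper_width: 84.8
clock: 13.42
position: [466.9, 133.4, 121.0]
ee_rot: [0.507, 0.853, -0.122, -0.003]
contact_force: [0.1, 0.5, -0.2]
gripper_width: 84.7
clock: 13.83
position: [479.8, 150.3, 128.1]
ee_rot: [0.664, 0.747, -0.002, -0.001]
contact_force: [-0.9, -0.0, 0.3]
gripper_width: 84.6
[ 0.63  0.29 -0.43 -0.   -0.86 -2.08]
python3 -m jog '[{"hand":85,"dx":0.4,"dy":0.6,"dz":32,"rx":-0.001,"ry":0,"rz":-0.001},{"hand":85,"dx":0.5,"dy":0.5,"dz":32.1,"rx":-0.001,"ry":0.001,"rz":-0.001},{"hand":85,"dx":0.4,"dy":0.5,"dz":32,"rx":-0.001,"ry":0,"rz":-0.002},{"hand":85,"dx":0.4,"dy":0.5,"dz":32,"rx":-0,"ry":0.001,"rz":-0.001}]'
end [481.5 152.    0. ] 4
```

```bash
python3 -m jog '[{"hand":85,"dx":0.5,"dy":0.5,"dz":32,"rx":0,"ry":0,"rz":0},{"hand":85,"dx":0.5,"dy":0.5,"dz":32,"rx":0,"ry":0,"rz":0},{"hand":85,"dx":0.5,"dy":0.5,"dz":32,"rx":0,"ry":0,"rz":0},{"hand":85,"dx":0,"dy":0,"dz":24,"rx":0,"ry":0,"rz":0},{"hand":85,"dx":0,"dy":0,"dz":6,"rx":0,"ry":0,"rz":0}]'
python3 -m jog '[{"hand":40,"dx":0,"dy":0,"dz":0,"rx":0,"ry":0,"rz":0},{"hand":40,"dx":0,"dy":0,"dz":0,"rx":0,"ry":0,"rz":0},{"hand":40,"dx":0,"dy":0,"dz":0,"rx":0,"ry":0,"rz":0},{"hand":40,"dx":0,"dy":0,"dz":0,"rx":0,"ry":0,"rz":0},{"hand":40,"dx":0,"dy":0,"dz":0,"rx":0,"ry":0,"rz":0}]'
```

```text
clock: 14.25
position: [479.1, 151.1, -1.7]
ee_rot: [0.662, 0.749, -0.007, -0.001]
contact_force: [-0.1, -0.7, -0.3]
gripper_width: 84.6
clock: 14.67
position: [483.2, 154.3, 4.5]
ee_rot: [0.663, 0.749, 0.0, 0.0]
contact_force: [-0.6, 0.2, -1.2]
gripper_width: 57.9
```

Run:
```python
from plan import *
p=arm.read_state()["position"]
rows([((p[0],p[1],90),None),((590,-40,110),down(71.2))],40)
```

```text
python3 -m jog '[{"hand":40,"dx":-0,"dy":0,"dz":-28.5,"rx":0,"ry":0,"rz":0},{"hand":40,"dx":-0,"dy":0.1,"dz":-28.5,"rx":0,"ry":0,"rz":0},{"hand":40,"dx":-0,"dy":-0,"dz":-28.5,"rx":0,"ry":0,"rz":0},{"hand":40,"dx":-34.3,"dy":13.7,"dz":-3.3,"rx":0,"ry":-0,"rz":0.075},{"hand":40,"dx":-33.2,"dy":16.3,"dz":-3.4,"rx":0,"ry":-0,"rz":0.075}]'
python3 -m jog '[{"hand":40,"dx":-31.9,"dy":18.7,"dz":-3.3,"rx":0.001,"ry":-0,"rz":0.075},{"hand":40,"dx":-30.4,"dy":21,"dz":-3.3,"rx":-0,"ry":-0,"rz":0.075},{"hand":40,"dx":-28.7,"dy":23.3,"dz":-3.3,"rx":-0,"ry":-0,"rz":0.075},{"hand":40,"dx":-27,"dy":25.3,"dz":-3.4,"rx":0,"ry":-0,"rz":0.075}]'
end [590. -40. 110.] 9
```

```bash
python3 -m jog '[{"hand":40,"dx":0,"dy":0,"dz":-28.5,"rx":0,"ry":0,"rz":0},{"hand":40,"dx":0,"dy":0,"dz":-28.5,"rx":0,"ry":0,"rz":0},{"hand":40,"dx":0,"dy":0,"dz":-28.5,"rx":0,"ry":0,"rz":0},{"hand":40,"dx":-34.3,"dy":13.7,"dz":-3.5,"rx":0,"ry":0,"rz":0.075},{"hand":40,"dx":-33.2,"dy":16.3,"dz":-3.5,"rx":0,"ry":0,"rz":0.075}]'
python3 -m jog '[{"hand":40,"dx":-31.9,"dy":18.7,"dz":-3.5,"rx":0,"ry":0,"rz":0.075},{"hand":40,"dx":-30.4,"dy":21,"dz":-3,"rx":0,"ry":0,"rz":0.075},{"hand":40,"dx":-28.7,"dy":23.3,"dz":-3.5,"rx":0,"ry":0,"rz":0.075},{"hand":40,"dx":-27,"dy":25.3,"dz":-3.5,"rx":0,"ry":0,"rz":0.075},{"hand":40,"dx":0,"dy":0,"dz":0,"rx":0,"ry":0,"rz":0}]'
python3 -m jog '[{"hand":40,"dx":0,"dy":0,"dz":0,"rx":0,"ry":0,"rz":0}]'
python3 - <<'E'
from plan import *
rows([((590.5,-40,60.5),down(71.2))],40)
E
```

```text
clock: 15.08
position: [519.6, 90.6, 99.1]
ee_rot: [0.716, 0.698, 0.002, 0.001]
contact_force: [0.1, 0.4, -1.5]
gripper_width: 58.1
clock: 15.5
position: [592.5, -45.1, 110.9]
ee_rot: [0.815, 0.579, 0.001, 0.002]
contact_force: [1.0, 1.4, 0.0]
gripper_width: 58.1
clock: 15.58
position: [589.9, -42.1, 109.9]
ee_rot: [0.814, 0.581, -0.0, 0.0]
contact_force: [-0.7, 1.1, -0.7]
gripper_width: 58.2
python3 -m jog '[{"hand":40,"dx":1.1,"dy":-0.1,"dz":24.7,"rx":0,"ry":0,"rz":-0.002},{"hand":40,"dx":1.2,"dy":-0,"dz":24.6,"rx":0,"ry":0.001,"rz":-0.001}]'
end [590.5 -40.   60.5] 2
```

```bash
python3 -m jog '[{"hand":40,"dx":1,"dy":0,"dz":20,"rx":0,"ry":0,"rz":0},{"hand":40,"dx":1,"dy":0,"dz":15,"rx":0,"ry":0,"rz":0},{"hand":40,"dx":0,"dy":0,"dz":8,"rx":0,"ry":0,"rz":0},{"hand":40,"dx":0,"dy":0,"dz":0,"rx":0,"ry":0,"rz":0},{"hand":40,"dx":0,"dy":0,"dz":0,"rx":0,"ry":0,"rz":0}]'
python3 - <<'E'
from h import *
from bench import arm
d=arm.get_image("scene"); np.savez("pics/scene9.npz",**d)
cv2.imwrite("pics/scene9.png",cv2.resize(d["img"][150:300,250:420],None,fx=4,fy=4,interpolation=2)[:,:,::-1])
E
```

```text
clock: 16.0
position: [589.8, -37.8, 66.6]
ee_rot: [0.813, 0.583, -0.001, 0.0]
contact_force: [0.5, -0.5, -0.7]
gripper_width: 58.5
```

View pics/scene9.png

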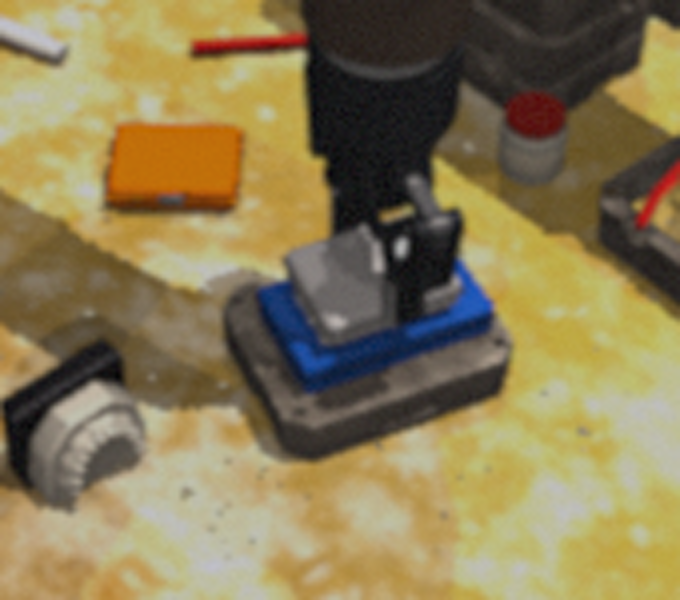

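```bash
python3 -m jog '[{"hand":40,"dx":1,"dy":0,"dz":3,"rx":0,"ry":0,"rz":0},{"hand":40,"dx":1,"dy":0,"dz":2,"rx":0,"ry":0,"rz":0},{"hand":40,"dx":0,"dy":0,"dz":0.5,"rx":0,"ry":0,"rz":0},{"hand":40,"dx":0,"dy":0,"dz":0,"rx":0,"ry":0,"rz":0}]'
python3 -m jog '[{"hand":40,"dx":0,"dy":0,"dz":1.5,"rx":0,"ry":0,"rz":0},{"hand":40,"dx":0,"dy":0,"dz":0,"rx":0,"ry":0,"rz":0}]'
```

```text
clock: 16.38
position: [590.7, -36.5, 61.0]
ee_rot: [0.813, 0.582, -0.001, 0.0]
contact_force: [-0.8, -0.1, -1.1]
gripper_width: 58.4
clock: 16.55
position: [591.0, -36.6, 60.2]
ee_rot: [0.813, 0.582, -0.001, 0.001]
contact_force: [-0.7, 0.1, 4.2]
gripper_width: 58.2
```

```bash
python3 -m jog '[{"hand":40,"dx":0,"dy":0,"dz":-3,"rx":0,"ry":0,"rz":0},{"hand":40,"dx":-3.5,"dy":0,"dz":0,"rx":0,"ry":0,"rz":0},{"hand":40,"dx":0,"dy":0,"dz":2.5,"rx":0,"ry":0,"rz":0},{"hand":40,"dx":0,"dy":0,"dz":0.5,"rx":0,"ry":0,"rz":0},{"hand":40,"dx":0,"dy":0,"dz":0,"rx":0,"ry":0,"rz":0}]'
```

```text
clock: 16.97
position: [589.8, -40.3, 60.2]
ee_rot: [0.813, 0.582, -0.001, 0.001]
contact_force: [-2.0, -0.3, 5.7]
gripper_width: 58.3
```

```bash
python3 -m jog '[{"hand":85,"dx":0,"dy":0,"dz":0,"rx":0,"ry":0,"rz":0},{"hand":85,"dx":0,"dy":0,"dz":0,"rx":0,"ry":0,"rz":0},{"hand":85,"dx":0,"dy":0,"dz":-10,"rx":0,"ry":0,"rz":0},{"hand":85,"dx":0,"dy":0,"dz":-40,"rx":0,"ry":0,"rz":0},{"hand":85,"dx":0,"dy":0,"dz":-40,"rx":0,"ry":0,"rz":0}]'
python3 - <<'E'
from plan import *
rows([((470,-70,170),down(175,-45))],85)
E
```

```text
clock: 17.38
position: [588.2, -40.1, 148.8]
ee_rot: [0.813, 0.582, -0.003, -0.001]
contact_force: [2.1, 0.0, 0.5]
gripper_width: 85.0
python3 -m jog '[{"hand":85,"dx":-3.9,"dy":-6,"dz":-1.2,"rx":-0.033,"ry":0.042,"rz":-0.1},{"hand":85,"dx":-3.2,"dy":-6.4,"dz":-1.5,"rx":-0.033,"ry":0.041,"rz":-0.101},{"hand":85,"dx":-2.6,"dy":-6.5,"dz":-1.9,"rx":-0.033,"ry":0.042,"rz":-0.1},{"hand":85,"dx":-1.7,"dy":-6.7,"dz":-2.2,"rx":-0.033,"ry":0.041,"rz":-0.101},{"hand":85,"dx":-1,"dy":-6.8,"dz":-2.5,"rx":-0.033,"ry":0.042,"rz":-0.1}]'
python3 -m jog '[{"hand":85,"dx":-0.2,"dy":-6.8,"dz":-2.7,"rx":-0.033,"ry":0.041,"rz":-0.101},{"hand":85,"dx":0.6,"dy":-6.6,"dz":-2.9,"rx":-0.033,"ry":0.042,"rz":-0.1},{"hand":85,"dx":1.4,"dy":-6.4,"dz":-3.1,"rx":-0.033,"ry":0.041,"rz":-0.101},{"hand":85,"dx":2.1,"dy":-6.2,"dz":-3.3,"rx":-0.033,"ry":0.042,"rz":-0.1},{"hand":85,"dx":2.9,"dy":-5.8,"dz":-3.3,"rx":-0.033,"ry":0.041,"rz":-0.101}]'
python3 -m jog '[{"hand":85,"dx":3.6,"dy":-5.3,"dz":-3.4,"rx":-0.033,"ry":0.041,"rz":-0.1},{"hand":85,"dx":4.2,"dy":-4.9,"dz":-3.4,"rx":-0.034,"ry":0.042,"rz":-0.101},{"hand":85,"dx":4.9,"dy":-4.3,"dz":-3.3,"rx":-0.033,"ry":0.041,"rz":-0.1},{"hand":85,"dx":5.3,"dy":-3.6,"dz":-3.3,"rx":-0.033,"ry":0.042,"rz":-0.101},{"hand":85,"dx":5.9,"dy":-3,"dz":-3.2,"rx":-0.033,"ry":0.042,"rz":-0.1}]'
python3 -m jog '[{"hand":85,"dx":6.2,"dy":-2.3,"dz":-2.9,"rx":-0.033,"ry":0.041,"rz":-0.101},{"hand":85,"dx":6.6,"dy":-1.5,"dz":-2.8,"rx":-0.033,"ry":0.042,"rz":-0.1}]'
end [470. -70. 170.] 17
```

Run:
```python
from plan import *
from h import *
d=load("pics/top8.npz"); 
m=darkmask(d,50); print(rect(d,m,58,(318,235,340,272))[0])
s=load("pics/scene8.npz")
print(ray(d,330.5,255.7,58))
d=arm.get_image("top");np.savez("pics/top10.npz",**d);P=pts(d)
m=darkmask(d,50); print(rect(d,m,58,(318,235,340,272))[0])
d2=arm.get_image("scene");np.savez("pics/scene10.npz",**d2)
cv2.imwrite("pics/scene10.png",cv2.resize(d2["img"][150:300,250:420],None,fx=4,fy=4,interpolation=2)[:,:,::-1])
rows([((445,-35,150),down(178,-30))],85)
```

```text
[431.1  28.4  66.2  16.7  -1.6]
[431.8684201   26.98289761  58.        ]
[431.1  28.4  66.2  16.7  -1.6]
python3 -m jog '[{"hand":85,"dx":-2.6,"dy":-8.4,"dz":0.3,"rx":-0.021,"ry":0.029,"rz":-0.106},{"hand":85,"dx":-1.6,"dy":-8.7,"dz":0.1,"rx":-0.02,"ry":0.029,"rz":-0.107},{"hand":85,"dx":-0.7,"dy":-8.7,"dz":-0.2,"rx":-0.021,"ry":0.03,"rz":-0.106},{"hand":85,"dx":0.2,"dy":-8.8,"dz":-0.3,"rx":-0.02,"ry":0.029,"rz":-0.107},{"hand":85,"dx":1.1,"dy":-8.8,"dz":-0.5,"rx":-0.021,"ry":0.029,"rz":-0.106}]'
python3 -m jog '[{"hand":85,"dx":2.1,"dy":-8.5,"dz":-0.6,"rx":-0.02,"ry":0.029,"rz":-0.107},{"hand":85,"dx":3,"dy":-8.2,"dz":-0.7,"rx":-0.021,"ry":0.029,"rz":-0.106},{"hand":85,"dx":3.9,"dy":-7.9,"dz":-0.8,"rx":-0.02,"ry":0.03,"rz":-0.107},{"hand":85,"dx":4.8,"dy":-7.4,"dz":-0.8,"rx":-0.021,"ry":0.029,"rz":-0.106},{"hand":85,"dx":5.5,"dy":-6.8,"dz":-0.8,"rx":-0.02,"ry":0.029,"rz":-0.107}]'
python3 -m jog '[{"hand":85,"dx":6.2,"dy":-6.2,"dz":-0.8,"rx":-0.021,"ry":0.029,"rz":-0.106},{"hand":85,"dx":6.9,"dy":-5.5,"dz":-0.7,"rx":-0.02,"ry":0.029,"rz":-0.107},{"hand":85,"dx":7.4,"dy":-4.7,"dz":-0.6,"rx":-0.021,"ry":0.029,"rz":-0.106},{"hand":85,"dx":7.9,"dy":-3.8,"dz":-0.4,"rx":-0.02,"ry":0.03,"rz":-0.106},{"hand":85,"dx":8.3,"dy":-3,"dz":-0.3,"rx":-0.021,"ry":0.029,"rz":-0.107}]'
python3 -m jog '[{"hand":85,"dx":8.5,"dy":-2.1,"dz":-0.1,"rx":-0.02,"ry":0.029,"rz":-0.106},{"hand":85,"dx":8.7,"dy":-1.2,"dz":0.1,"rx":-0.021,"ry":0.029,"rz":-0.107}]'
end [445. -35. 150.] 17
```

View pics/scene10.png

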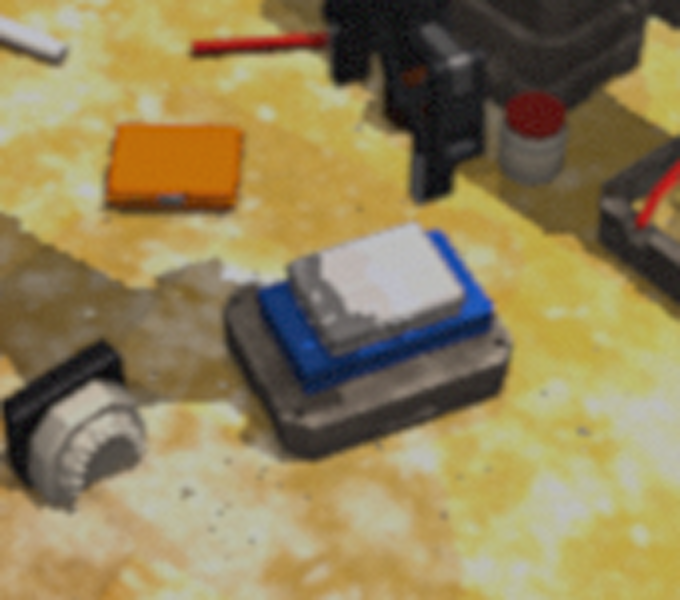

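```bash
python3 -m jog '[{"hand":85,"dx":-2.5,"dy":-8.5,"dz":0.5,"rx":-0.021,"ry":0.029,"rz":-0.106},{"hand":85,"dx":-1.5,"dy":-8.5,"dz":0,"rx":-0.02,"ry":0.029,"rz":-0.107},{"hand":85,"dx":-0.5,"dy":-8.5,"dz":0,"rx":-0.021,"ry":0.03,"rz":-0.106},{"hand":85,"dx":0,"dy":-9,"dz":-0.5,"rx":-0.02,"ry":0.029,"rz":-0.107},{"hand":85,"dx":1,"dy":-9,"dz":-0.5,"rx":-0.021,"ry":0.029,"rz":-0.106}]'
python3 -m jog '[{"hand":85,"dx":2,"dy":-8.5,"dz":-0.5,"rx":-0.02,"ry":0.029,"rz":-0.107},{"hand":85,"dx":3,"dy":-8,"dz":-0.5,"rx":-0.021,"ry":0.029,"rz":-0.106},{"hand":85,"dx":4,"dy":-8,"dz":-1,"rx":-0.02,"ry":0.03,"rz":-0.107},{"hand":85,"dx":5,"dy":-7.5,"dz":-1,"rx":-0.021,"ry":0.029,"rz":-0.106},{"hand":85,"dx":5.5,"dy":-7,"dz":-1,"rx":-0.02,"ry":0.029,"rz":-0.107}]'
python3 -m jog '[{"hand":85,"dx":6,"dy":-6,"dz":-1,"rx":-0.021,"ry":0.029,"rz":-0.106},{"hand":85,"dx":7,"dy":-5.5,"dz":-0.5,"rx":-0.02,"ry":0.029,"rz":-0.107},{"hand":85,"dx":7.5,"dy":-4.5,"dz":-0.5,"rx":-0.021,"ry":0.029,"rz":-0.106},{"hand":85,"dx":8,"dy":-4,"dz":-0.5,"rx":-0.02,"ry":0.03,"rz":-0.106},{"hand":85,"dx":8.5,"dy":-3,"dz":0,"rx":-0.021,"ry":0.029,"rz":-0.107}]'
python3 -m jog '[{"hand":85,"dx":8.5,"dy":-2,"dz":0,"rx":-0.02,"ry":0.029,"rz":-0.106},{"hand":85,"dx":8.5,"dy":-1,"dz":0,"rx":-0.021,"ry":0.029,"rz":-0.107},{"hand":85,"dx":0,"dy":0,"dz":0,"rx":0,"ry":0,"rz":0},{"hand":85,"dx":0,"dy":0,"dz":0,"rx":0,"ry":0,"rz":0}]'
python3 - <<'E'
from plan import *
print(arm.read_state()["joints"].round(2))
rows([((431,-15,95),down(178.4,-30))],85)
E
```

```text
clock: 17.9
position: [545.1, -38.2, 148.3]
ee_rot: [0.626, 0.775, 0.088, -0.0]
contact_force: [-0.2, 0.9, 0.5]
gripper_width: 84.7
clock: 18.32
position: [500.9, -36.8, 147.2]
ee_rot: [0.392, 0.904, 0.169, -0.001]
contact_force: [-0.1, 0.0, -0.1]
gripper_width: 85.2
clock: 18.73
position: [457.0, -35.3, 145.5]
ee_rot: [0.127, 0.963, 0.237, -0.002]
contact_force: [1.0, 0.6, 0.1]
gripper_width: 85.0
clock: 19.07
position: [440.3, -34.8, 144.4]
ee_rot: [0.021, 0.966, 0.258, -0.002]
contact_force: [0.1, -0.0, 0.2]
gripper_width: 84.7
[-0.11  0.27 -0.31 -0.58 -1.13  0.36]
python3 -m jog '[{"hand":85,"dx":4.7,"dy":-4,"dz":26.3,"rx":-0.001,"ry":-0.004,"rz":-0.009},{"hand":85,"dx":4.8,"dy":-3.9,"dz":26.3,"rx":-0,"ry":-0.003,"rz":-0.009}]'
end [431. -15.  95.] 2
```

```bash
python3 -m jog '[{"hand":85,"dx":4.5,"dy":-4,"dz":26,"rx":0,"ry":-0.004,"rz":-0.009},{"hand":85,"dx":4.5,"dy":-4,"dz":26,"rx":0,"ry":-0.003,"rz":-0.009},{"hand":85,"dx":0,"dy":0,"dz":0,"rx":0,"ry":0,"rz":0},{"hand":85,"dx":0,"dy":0,"dz":0,"rx":0,"ry":0,"rz":0}]'
python3 - <<'E'
from plan import *
from h import *
d2=arm.get_image("scene");np.savez("pics/scene11.npz",**d2)
cv2.imwrite("pics/scene11.png",cv2.resize(d2["img"][130:290,210:400],None,fx=4,fy=3.7,interpolation=2)[:,:,::-1])
d=d2;P=pts(d)
m=(P[...,2]>66)&(P[...,2]<84)&(P[...,0]>530)&(P[...,0]<650)&(P[...,1]>-110)&(P[...,1]<40)
Q=P[m];print(len(Q),cv2.minAreaRect(Q[:,:2].astype(np.float32)))
rows([((431,30,17),down(178.4,-30))],85)
E
```

```text
clock: 19.4
position: [430.8, -14.9, 95.2]
ee_rot: [0.012, 0.966, 0.258, 0.002]
contact_force: [0.3, -1.4, 1.0]
gripper_width: 85.1
494 ((586.9060668945312, -50.13225555419922), (47.948829650878906, 80.05519104003906), 75.85718536376953)
python3 -m jog '[{"hand":85,"dx":0.7,"dy":-0.1,"dz":30.4,"rx":-0.001,"ry":-0,"rz":0.001},{"hand":85,"dx":0.7,"dy":-0,"dz":30.4,"rx":-0,"ry":-0.001,"rz":0.001},{"hand":85,"dx":0.7,"dy":-0.1,"dz":30.3,"rx":-0.001,"ry":-0,"rz":0.001}]'
end [431.  30.  17.] 3
```

View pics/scene11.png

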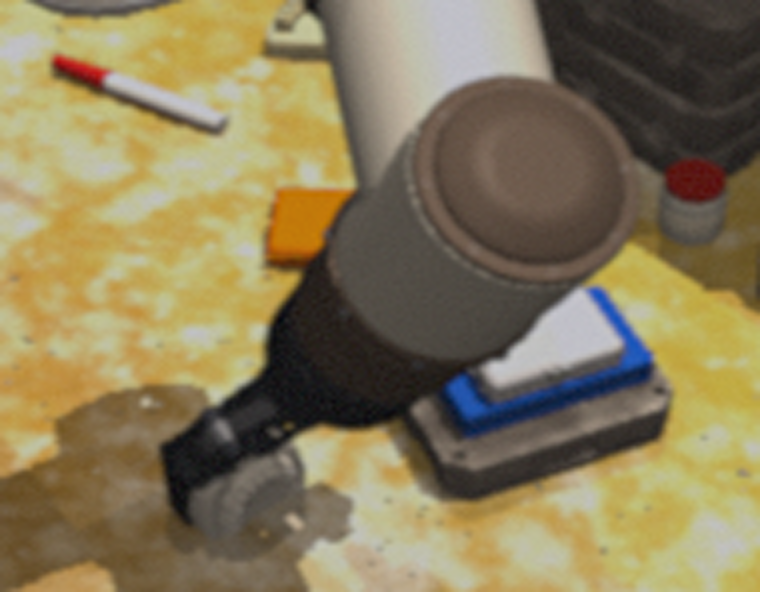

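```bash
python3 -m jog '[{"hand":85,"dx":0.5,"dy":0,"dz":30,"rx":0,"ry":0,"rz":0},{"hand":85,"dx":0.5,"dy":0,"dz":30,"rx":0,"ry":0,"rz":0},{"hand":85,"dx":0.5,"dy":0,"dz":22,"rx":0,"ry":0,"rz":0},{"hand":85,"dx":0,"dy":0,"dz":8,"rx":0,"ry":0,"rz":0},{"hand":85,"dx":0,"dy":0,"dz":0,"rx":0,"ry":0,"rz":0}]'
python3 - <<'E'
from plan import *
rows([((431,30,17),down(178.4,-30))],85)
E
```

```text
clock: 19.87
position: [431.2, 30.2, 17.2]
ee_rot: [0.012, 0.966, 0.258, 0.003]
contact_force: [-0.8, 0.0, 0.5]
gripper_width: 85.0
python3 -m jog '[{"hand":85,"dx":0.2,"dy":-0.3,"dz":0.1,"rx":-0.001,"ry":-0.003,"rz":0.003}]'
end [431.  30.  17.] 1
```

```bash
python3 -m jog '[{"hand":50,"dx":0,"dy":0,"dz":0,"rx":0,"ry":0,"rz":0},{"hand":50,"dx":0,"dy":0,"dz":0,"rx":0,"ry":0,"rz":0},{"hand":50,"dx":0,"dy":0,"dz":0,"rx":0,"ry":0,"rz":0},{"hand":50,"dx":0,"dy":0,"dz":0,"rx":0,"ry":0,"rz":0},{"hand":50,"dx":0,"dy":0,"dz":0,"rx":0,"ry":0,"rz":0}]'
python3 - <<'E'
from plan import *
from h import *
d2=arm.get_image("scene");np.savez("pics/scene12.npz",**d2)
cv2.imwrite("pics/scene12.png",cv2.resize(d2["img"][160:290,220:380],None,fx=4.5,fy=4.5,interpolation=2)[:,:,::-1])
E
```

```text
clock: 20.28
position: [432.1, 29.3, 19.3]
ee_rot: [0.011, 0.966, 0.258, 0.005]
contact_force: [-0.5, -1.4, 6.6]
gripper_width: 66.3
```

View pics/scene12.png

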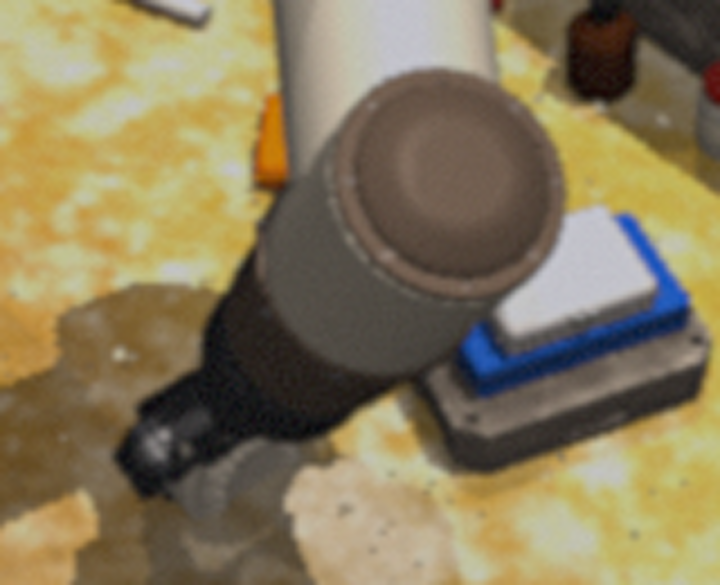

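Run:
```python
from plan import *
from h import *
for n in("scene","top"):
    d=load(f"pics/{n}10.npz");P=pts(d)
    m=(P[...,2]>66)&(P[...,2]<86)&(P[...,0]>530)&(P[...,0]<650)&(P[...,1]>-110)&(P[...,1]<40)
    Q=P[m];print(n,len(Q),cv2.minAreaRect(Q[:,:2].astype(np.float32)),np.median(Q[:,2]))
s=arm.read_state();p=np.array(s["position"]);q=R.from_quat(s["ee_rot"])
c=np.array([431.1,28.4,29]);ct=q.inv().apply(c-p);print(ct);ct[0]=0;np.save("ct2.npy",ct)
rows([(p+[0,0,110],None)],50)
```

```text
scene 848 ((588.75390625, -42.8470458984375), (63.570945739746094, 78.3346176147461), 71.20221710205078) 74.4592270687338
top 46 ((549.3200073242188, -46.492767333984375), (33.36482620239258, 13.900449752807617), 88.42815399169922) 74.71015009584698
[ 0.91128033  4.11255999 -8.89252598]
python3 -m jog '[{"hand":50,"dx":-0.1,"dy":18.3,"dz":-31.8,"rx":0,"ry":0,"rz":0},{"hand":50,"dx":-0.2,"dy":18.3,"dz":-31.7,"rx":0,"ry":0,"rz":0},{"hand":50,"dx":-0.1,"dy":18.3,"dz":-31.8,"rx":0,"ry":0,"rz":0}]'
end [432.1  29.2 129.2] 3
```

```bash
python3 -m jog '[{"hand":50,"dx":0,"dy":10,"dz":-17,"rx":0,"ry":0,"rz":0},{"hand":50,"dx":0,"dy":18.5,"dz":-32,"rx":0,"ry":0,"rz":0},{"hand":50,"dx":0,"dy":18.5,"dz":-32,"rx":0,"ry":0,"rz":0},{"hand":50,"dx":0,"dy":10,"dz":-17,"rx":0,"ry":0,"rz":0},{"hand":50,"dx":0,"dy":0,"dz":0,"rx":0,"ry":0,"rz":0}]'
python3 - <<'E'
from plan import *
ct=np.load("ct2.npy");Rf=down(161.2,60)
T=np.array([588.2,-41,86])-Rf.apply(ct);print("T",T)
rows([(np.array([480,20,150.]),down(170,15)),(T+[0,0,60],Rf)],50)
E
```

```text
clock: 20.75
position: [433.6, 29.7, 136.1]
ee_rot: [0.01, 0.966, 0.258, 0.009]
contact_force: [0.4, 0.2, -1.8]
gripper_width: 66.5
T [585.05551394 -50.23686711  85.11531844]
python3 -m jog '[{"hand":50,"dx":-6.7,"dy":-0.1,"dz":-2.3,"rx":0.112,"ry":-0.001,"rz":0.022},{"hand":50,"dx":-6.7,"dy":-0.2,"dz":-2.2,"rx":0.112,"ry":-0.001,"rz":0.022},{"hand":50,"dx":-6.7,"dy":-0.4,"dz":-2.2,"rx":0.112,"ry":-0.001,"rz":0.022},{"hand":50,"dx":-6.7,"dy":-0.4,"dz":-2.1,"rx":0.112,"ry":-0.001,"rz":0.022},{"hand":50,"dx":-6.7,"dy":-0.5,"dz":-2.1,"rx":0.111,"ry":-0.001,"rz":0.022}]'
python3 -m jog '[{"hand":50,"dx":-6.8,"dy":-0.6,"dz":-2,"rx":0.112,"ry":-0.001,"rz":0.023},{"hand":50,"dx":-6.7,"dy":-0.7,"dz":-2,"rx":0.112,"ry":-0.001,"rz":0.022},{"hand":50,"dx":-16.5,"dy":-6.8,"dz":2.6,"rx":0.112,"ry":0.013,"rz":0.018},{"hand":50,"dx":-16.7,"dy":-6.2,"dz":3,"rx":0.112,"ry":0.014,"rz":0.017},{"hand":50,"dx":-16.9,"dy":-5.6,"dz":3.5,"rx":0.112,"ry":0.014,"rz":0.018}]'
python3 -m jog '[{"hand":50,"dx":-16.9,"dy":-4.9,"dz":3.9,"rx":0.112,"ry":0.014,"rz":0.018},{"hand":50,"dx":-17.1,"dy":-4.1,"dz":4.1,"rx":0.112,"ry":0.013,"rz":0.018},{"hand":50,"dx":-17.3,"dy":-3.3,"dz":4.3,"rx":0.112,"ry":0.014,"rz":0.018},{"hand":50,"dx":-17.3,"dy":-2.5,"dz":4.3,"rx":0.112,"ry":0.014,"rz":0.018}]'
end [585.1 -50.2 145.1] 14
```

```bash
python3 -m jog '[{"hand":50,"dx":-6.5,"dy":0,"dz":-3,"rx":0.112,"ry":-0.001,"rz":0.022},{"hand":50,"dx":-6.5,"dy":0,"dz":-3,"rx":0.112,"ry":-0.001,"rz":0.022},{"hand":50,"dx":-6.5,"dy":-0.5,"dz":-3,"rx":0.112,"ry":-0.001,"rz":0.022},{"hand":50,"dx":-6.5,"dy":-0.5,"dz":-3,"rx":0.112,"ry":-0.001,"rz":0.022},{"hand":50,"dx":-6.5,"dy":-0.5,"dz":-3,"rx":0.112,"ry":-0.001,"rz":0.022}]'
python3 -m jog '[{"hand":50,"dx":-7,"dy":-0.5,"dz":-2,"rx":0.112,"ry":-0.001,"rz":0.022},{"hand":50,"dx":-7,"dy":-0.5,"dz":-2,"rx":0.112,"ry":-0.001,"rz":0.022},{"hand":50,"dx":-16.5,"dy":-7,"dz":2.5,"rx":0.112,"ry":0.013,"rz":0.018},{"hand":50,"dx":-16.5,"dy":-6,"dz":3,"rx":0.112,"ry":0.014,"rz":0.017},{"hand":50,"dx":-17,"dy":-5.5,"dz":3.5,"rx":0.112,"ry":0.014,"rz":0.018}]'
python3 -m jog '[{"hand":50,"dx":-17,"dy":-5,"dz":4,"rx":0.112,"ry":0.014,"rz":0.018},{"hand":50,"dx":-17,"dy":-4,"dz":4,"rx":0.112,"ry":0.013,"rz":0.018},{"hand":50,"dx":-17.5,"dy":-3.5,"dz":4.5,"rx":0.112,"ry":0.014,"rz":0.018},{"hand":50,"dx":-17.5,"dy":-2.5,"dz":4.5,"rx":0.112,"ry":0.014,"rz":0.018},{"hand":50,"dx":0,"dy":0,"dz":0,"rx":0,"ry":0,"rz":0}]'
python3 -m jog '[{"hand":50,"dx":0,"dy":0,"dz":0,"rx":0,"ry":0,"rz":0}]'
python3 - <<'E'
from plan import *
from h import *
print(arm.read_state()["joints"].round(2))
for n in("scene","top"):
    d=arm.get_image(n);np.savez(f"pics/{n}13.npz",**d)
    c=d["img"][100:290,220:440] if n=="scene" else d["img"][130:260,260:440]
    cv2.imwrite(f"pics/{n}13.png",cv2.resize(c,None,fx=3,fy=3,interpolation=2)[:,:,::-1])
ct=np.load("ct2.npy");Rf=down(161.2,60)
T=np.array([588.2,-41,86])-Rf.apply(ct)
rows([(T+[0,0,60],Rf)],50)
E
```

```text
clock: 21.17
position: [463.0, 22.4, 144.9]
ee_rot: [0.066, 0.998, -0.021, -0.011]
contact_force: [-0.2, -0.8, -1.9]
gripper_width: 66.3
clock: 21.58
position: [522.4, -10.0, 145.5]
ee_rot: [0.11, 0.948, -0.294, -0.048]
contact_force: [-0.5, -0.8, -2.2]
gripper_width: 66.5
clock: 22.0
position: [582.8, -51.7, 133.8]
ee_rot: [0.136, 0.852, -0.497, -0.092]
contact_force: [-0.3, 0.3, -3.8]
gripper_width: 66.7
clock: 22.08
position: [581.5, -51.4, 137.6]
ee_rot: [0.137, 0.853, -0.495, -0.09]
contact_force: [-0.5, -1.0, -1.0]
gripper_width: 66.6
[ 0.47  0.72 -0.27  0.65 -1.5  -1.16]
python3 -m jog '[{"hand":50,"dx":-2.9,"dy":-2.4,"dz":-3.4,"rx":-0.002,"ry":-0.007,"rz":0.011}]'
end [585.1 -50.2 145.1] 1
```

View pics/scene13.png

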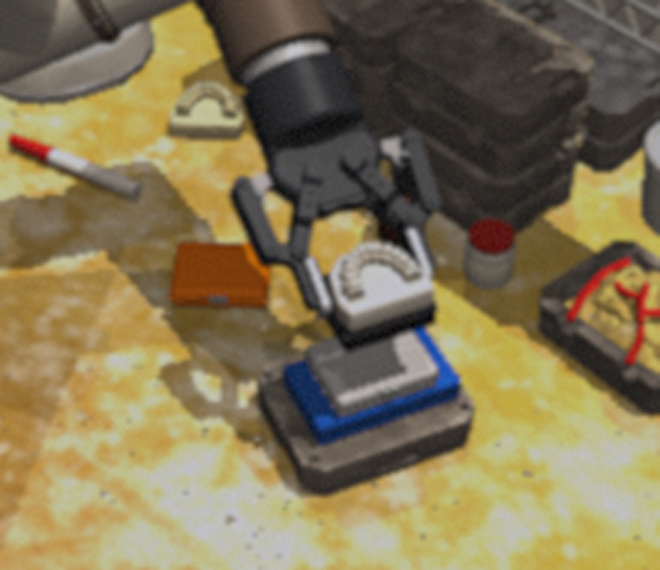

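View pics/top13.png

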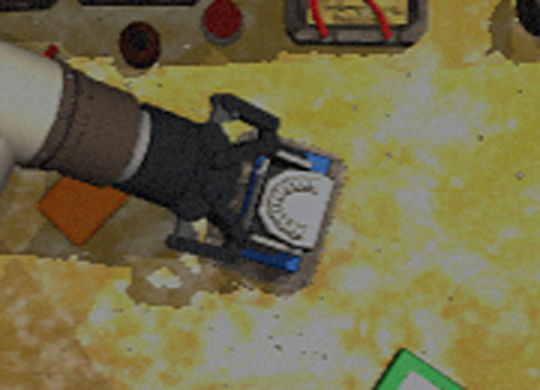

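Run:
```python
from plan import *
from h import *
ct=np.load("ct2.npy");Rf=down(161.2,60)
T=np.array([588.2,-41,86])-Rf.apply(ct)
print(arm.read_state()["position"])
rows([(T+[0,0,8],Rf)],50,step=25)
for n in("scene","top"):
    P=pts(load(f"pics/{n}13.npz"))
    m=(P[...,2]>140)&(P[...,2]<175)&(P[...,0]>530)&(P[...,0]<640)&(P[...,1]>-85)&(P[...,1]<20)
    dd=load(f"pics/{n}13.npz")["img"].max(-1)>90
    Q=P[m&dd];print(n,len(Q),cv2.minAreaRect(Q[:,:2].astype(np.float32)),np.percentile(Q[:,2],[5,50,95]))
    # plane fit of plaster flat top unknown
```

```text
[581.70107085 -50.93786729 141.40441235]
python3 -m jog '[{"hand":50,"dx":-1.8,"dy":21.4,"dz":11.3,"rx":-0.001,"ry":-0.003,"rz":0.005},{"hand":50,"dx":-1.6,"dy":21.3,"dz":11.2,"rx":-0.001,"ry":-0.004,"rz":0.006}]'
end [585.  -50.2  93.1] 2
scene 878 ((589.0618896484375, -32.95230484008789), (96.60010528564453, 100.0775146484375), 86.49532318115234) [151.03132971 161.37099598 172.65032564]
top 463 ((587.451416015625, -47.16539764404297), (54.6209831237793, 84.22413635253906), 71.41090393066406) [157.59155428 164.42239375 173.51426689]
```

```bash
python3 -m jog '[{"hand":50,"dx":-2,"dy":21,"dz":11.5,"rx":0,"ry":-0.003,"rz":0.005},{"hand":50,"dx":-1.5,"dy":15,"dz":8,"rx":0,"ry":-0.004,"rz":0.006},{"hand":50,"dx":0,"dy":4,"dz":2.5,"rx":0,"ry":0,"rz":0},{"hand":50,"dx":0,"dy":0,"dz":0,"rx":0,"ry":0,"rz":0},{"hand":50,"dx":0,"dy":0,"dz":0,"rx":0,"ry":0,"rz":0}]'
python3 - <<'E'
from plan import *
from h import *
ct=np.load("ct2.npy");Rf=down(161.2,60)
T=np.array([588.2,-41,86])-Rf.apply(ct)
d=arm.get_image("scene");np.savez(f"pics/scene14.npz",**d)
cv2.imwrite(f"pics/scene14.png",cv2.resize(d["img"][150:290,250:410],None,fx=4.2,fy=4.2,interpolation=2)[:,:,::-1])
rows([(T,Rf)],50,step=25)
E
```

```text
clock: 22.6
position: [585.2, -50.9, 96.9]
ee_rot: [0.141, 0.854, -0.495, -0.081]
contact_force: [0.3, 0.2, -2.6]
gripper_width: 66.4
python3 -m jog '[{"hand":50,"dx":0.6,"dy":10.6,"dz":5.7,"rx":-0.003,"ry":0.002,"rz":-0.001}]'
end [585.1 -50.3  85.1] 1
```

View pics/scene14.png

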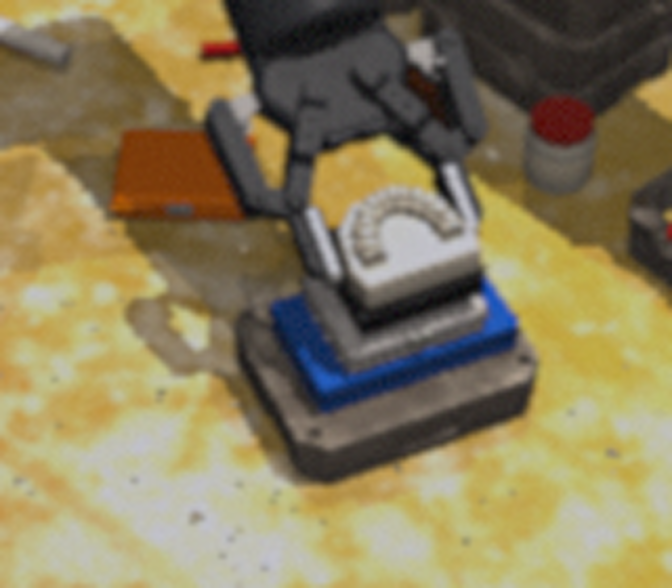

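```bash
python3 -m jog '[{"hand":50,"dx":0.5,"dy":5,"dz":3,"rx":0,"ry":0,"rz":0},{"hand":50,"dx":0,"dy":2.5,"dz":1.5,"rx":0,"ry":0,"rz":0},{"hand":50,"dx":0,"dy":0,"dz":0,"rx":0,"ry":0,"rz":0},{"hand":50,"dx":0,"dy":0,"dz":0,"rx":0,"ry":0,"rz":0}]'
python3 -m jog '[{"hand":50,"dx":0,"dy":1.4,"dz":0.8,"rx":0,"ry":0,"rz":0},{"hand":50,"dx":0,"dy":0,"dz":0,"rx":0,"ry":0,"rz":0}]'
```

```text
clock: 22.98
position: [585.0, -50.7, 88.5]
ee_rot: [0.141, 0.853, -0.496, -0.081]
contact_force: [-0.2, 1.9, 4.2]
gripper_width: 66.7
clock: 23.15
position: [585.0, -50.7, 88.5]
ee_rot: [0.141, 0.853, -0.497, -0.081]
contact_force: [-1.1, 3.5, 11.0]
gripper_width: 66.2
```

Run:
```python
from plan import *
from h import *
d=arm.get_image("scene");np.savez(f"pics/scene15.npz",**d)
cv2.imwrite(f"pics/scene15.png",cv2.resize(d["img"][180:280,280:400],None,fx=6,fy=6,interpolation=2)[:,:,::-1])
d=arm.get_image("top");np.savez(f"pics/top15.npz",**d)
cv2.imwrite(f"pics/top15.png",cv2.resize(d["img"][150:250,290:410],None,fx=6,fy=6,interpolation=2)[:,:,::-1])
```

```text
(no output)
```

View pics/scene15.png

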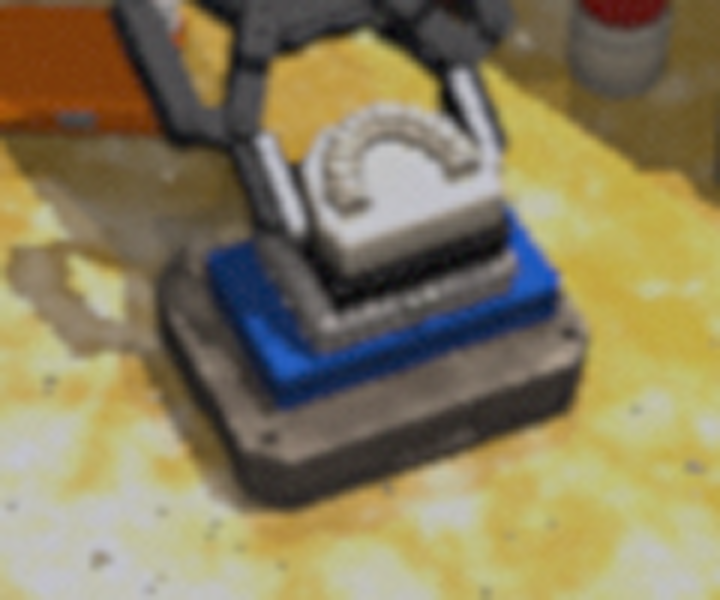

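View pics/top15.png

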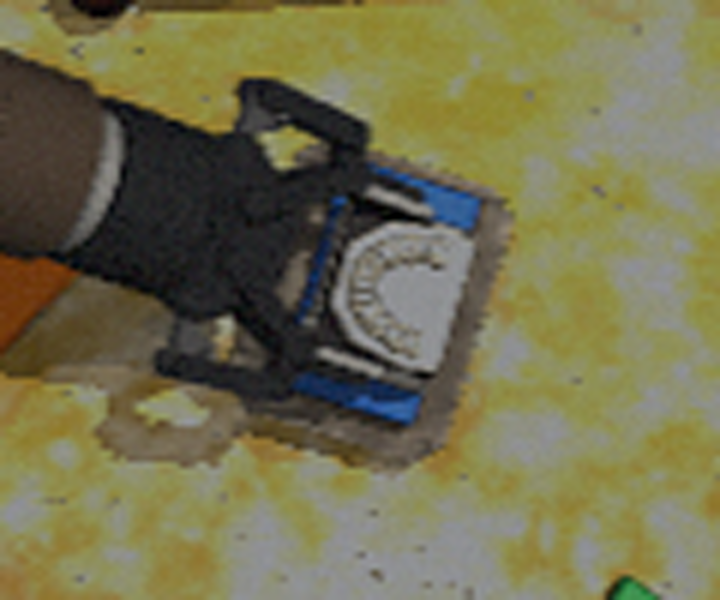

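```bash
python3 -m jog '[{"hand":85,"dx":0,"dy":-0.5,"dz":-0.3,"rx":0,"ry":0,"rz":0},{"hand":85,"dx":0,"dy":0,"dz":0,"rx":0,"ry":0,"rz":0},{"hand":85,"dx":0,"dy":0,"dz":0,"rx":0,"ry":0,"rz":0}]'
python3 -m jog '[{"hand":85,"dx":0,"dy":0,"dz":-15,"rx":0,"ry":0,"rz":0},{"hand":85,"dx":0,"dy":0,"dz":-30,"rx":0,"ry":0,"rz":0},{"hand":85,"dx":0,"dy":-5,"dz":-30,"rx":0,"ry":0,"rz":0},{"hand":85,"dx":0,"dy":-10,"dz":-20,"rx":0,"ry":0,"rz":0},{"hand":85,"dx":0,"dy":0,"dz":0,"rx":0,"ry":0,"rz":0}]'
python3 - <<'E'
from plan import *
from h import *
for n in("scene","top"):
    d=arm.get_image(n);np.savez(f"pics/{n}16.npz",**d)
    c=d["img"][150:290,250:410] if n=="scene" else d["img"][130:260,260:440]
    cv2.imwrite(f"pics/{n}16.png",cv2.resize(c,None,fx=4,fy=4,interpolation=2)[:,:,::-1])
    P=pts(d)
    for k,lo,hi in(("lid",24,44),("box",49,63),("tin",68,83),("plaster",104,135)):
        m=(P[...,2]>lo)&(P[...,2]<hi)&(P[...,0]>500)&(P[...,0]<690)&(P[...,1]>-130)&(P[...,1]<45)
        Q=P[m]
        if len(Q)>10: print(n,k,len(Q),np.round(np.array(sum([list(np.atleast_1d(a)) for a in cv2.minAreaRect(Q[:,:2].astype(np.float32))],[])),1),np.percentile(Q[:,2],[5,50,95]).round())
    print(proj(d,[588,-41,106]))
E
```

```text
clock: 23.5
position: [584.5, -51.1, 85.7]
ee_rot: [0.141, 0.854, -0.495, -0.081]
contact_force: [-0.4, -0.2, 0.0]
gripper_width: 85.1
clock: 23.92
position: [611.5, 23.1, 149.0]
ee_rot: [0.141, 0.855, -0.493, -0.077]
contact_force: [-0.0, 0.6, 1.1]
gripper_width: 84.8
scene lid 1018 [589.3 -37.2 112.3 137.4  70.1] [26. 33. 41.]
scene box 463 [591.5 -41.4  70.3 111.7  71.8] [50. 54. 61.]
scene tin 265 [571.1 -53.9  49.9  93.2  34.2] [69. 74. 82.]
scene plaster 603 [588.8 -45.9  54.3  64.1  71.9] [107. 112. 123.]
[343.28674111 208.69926231]
top lid 757 [587.9 -37.5 108.2 136.   71. ] [26. 33. 37.]
top box 302 [590.4 -40.6  65.9 111.7  71.5] [51. 55. 59.]
top tin 87 [588.6 -40.4  58.5  79.8  72.4] [69. 73. 78.]
top plaster 426 [587.5 -45.4  53.8  63.1  72.2] [108. 114. 124.]
[354.33541358 197.7844282 ]
```

View pics/scene16.png

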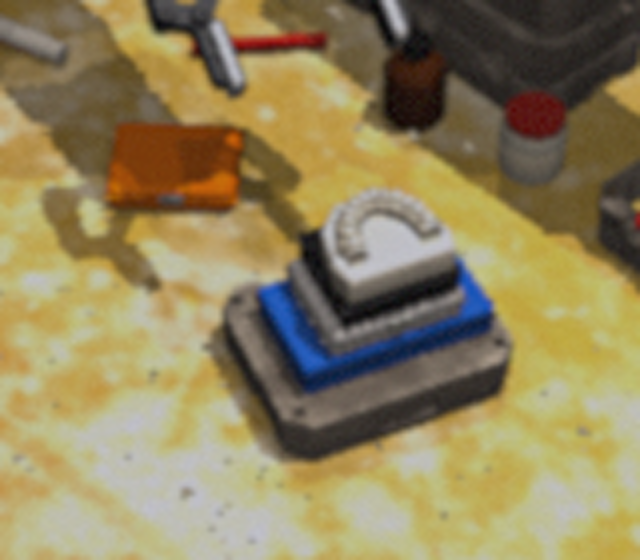

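View pics/top16.png

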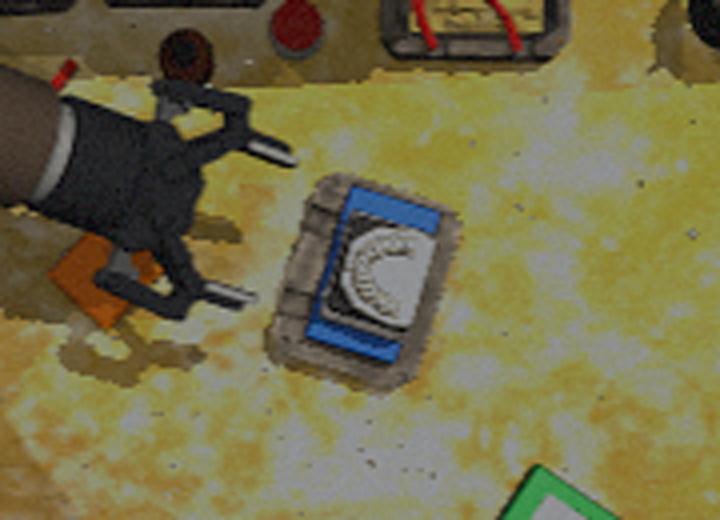

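```bash
python3 -m jog '[{"hand":85,"dx":0,"dy":-10,"dz":-20,"rx":0,"ry":0,"rz":0},{"hand":85,"dx":0,"dy":0,"dz":0,"rx":0,"ry":0,"rz":0},{"hand":85,"dx":0,"dy":0,"dz":0,"rx":0,"ry":0,"rz":0}]'
python3 - <<'E'
from plan import *
from h import *
a,b=load("pics/top0.npz"),arm.get_image("top")
s=arm.get_image("scene"); s16=load("pics/scene16.npz")
print("pile px change",np.abs(s["img"][190:270,305:385].astype(int)-s16["img"][190:270,305:385]).mean())
for n,d in(("top",b),("scene",s)):
    P=pts(d);m=(P[...,2]>104)&(P[...,2]<117)&(np.abs(P[...,0]-588)<45)&(np.abs(P[...,1]+45)<45);Q=P[m]
    c=np.linalg.lstsq(np.c_[Q[:,:2]-Q[:,:2].mean(0),np.ones(len(Q))],Q[:,2],rcond=None)[0];print(n,len(Q),"tilt deg",np.degrees(np.hypot(c[0],c[1])))
# bystanders: scene before/after compare
s0=load("pics/scene0.npz")
cv2.imwrite("pics/final.png",s["img"][:,:,::-1])
E
```

```text
clock: 24.27
position: [612.4, 31.2, 164.2]
ee_rot: [0.141, 0.854, -0.495, -0.082]
contact_force: [-0.4, 0.4, -0.1]
gripper_width: 85.3
pile px change 2.7245833333333334
top 293 tilt deg 0.3107214187717453
scene 436 tilt deg 4.154605118713203
```

View pics/final.png

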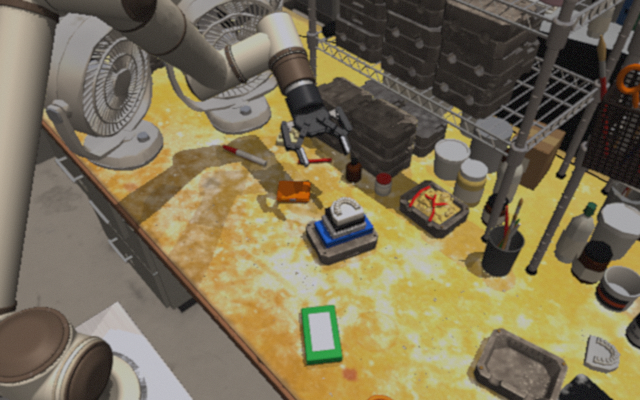

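```bash
python3 -c "
from bench import arm
print(arm.job_done())"
```

```text
the job is handed in; nothing more can be done
None
```

The pile is built on the lid and handed in at 24.3 s on the robot's clock; no verdict came back. I set the box on the lid, stood the cast on its heel on bare bench and put the tin on the box. Then I picked the cast up again, turned it teeth up and set it on the tin, with its length across the tin's.

Last checks from the camera images:

| Check | Result | Limit |
|---|---|---|
| Box to lid centre | about 3–4 mm | 20 mm |
| Tin to box centre | about 2–3 mm | 15 mm |
| Cast to tin centre | about 3 mm | 15 mm |
| Long sides of lid, box and tin | within about 2° of each other | 15° |
| Lid shift from its start | less than about 1 mm | 30 mm |
| Cast tilt, top view | 0.3° | 6° |
| Cast tilt, scene view | 4.2° | 6° |

- **Tilt disagreement:** the two cast tilt figures do not match. I trust the top view, because the scene fit probably took in part of the plaster's side face.
- **Cast offset:** this figure is an estimate. I measured the plaster and allowed 2 mm for the block standing proud at the front.
- **Release height:** the cast touched down about 3 mm higher than I had worked out. It sat flat after release.
- **Other things on the bench:** they look unmoved in the final picture, but I did not measure them.
- **Robot contact:** the gripper ended open and clear of the pile, with no force reading.

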